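# Reset the dosing stop of a dish filler

## Robot

A 6-joint arm with a two-finger parallel gripper is mounted at the origin on a cart in front of the work surface, level with it; the furniture and walls round the work are solid. World frame = base frame: x ahead of the robot, y to its left, z up, the work surface at z = 0. Lengths are in mm, angles in degrees, forces in N, time in s.
With the tool pointing down it reaches from about 350 to 850 mm from the base axis. Payload 8.1 kg.
Tool frame: the origin (TCP) lies between the finger pads; the fingertips stand 22 mm ahead of it and the grasp point (between the pads) lies 3 mm ahead of it; z points along the fingers, y is the line along which they close (so a half turn about z gives the same grasp; the last joint's range is limited). The gripper opens to 85 mm and grips with 20 to 120 N. Pads are 22 mm wide; open, the fingers measure 114 mm over their backs; the gripper's body (76 mm by 85 mm) begins 54 mm behind the grasp point. The pads swing forward as they close: fully open they stand 13 mm farther back than shut.
Start: joints at [-71.986, 7.471, 85.268, -0, 87.261, -4.893], TCP at [233.56, -552.68, 253.292] pointing down, gripper open.
Joint ranges: [-169.43, 169.43], [-51.17, 129.36], [1.28, 143.12], [-76.62, 256.62], [0, 156.53], [-152.29, 152.29]. Speed limits (degrees/s): [136.94, 136.94, 159.86, 180, 180, 180].

## Interface

Orientations are given as [roll, pitch, yaw] about the fixed x, y, z axes, in that order (R = Rz(yaw) Ry(pitch) Rx(roll)).
In Python, from bench import sense, snapshot, calibration, hand_in gives the robot as it stands.
- The arm moves only by the shell command python3 -m crank 'ROWS' [FORCE]. ROWS is JSON, a list of rows, each a list of 5 numbers: the shift along the tool's x, y, z in cm, then the turn about the tool's z in rad, then the finger opening in cm, from 0 to 8.54. A call has 1 to 20 rows; each row is the pose to reach, as a shift and turn from the pose commanded when the call began, along the tool's axes at that moment; what a row does not reach only later rows make up. A row lasts 1/10 s, in which the tool goes at most 50 mm and 8.59 degrees, less where a joint would pass 70% of its speed; a pose out of reach is approached as far as the arm can. A call with a gripper value outside its range is refused whole. The fingers move at their own pace and stop on an object; FORCE is the grip in N (left out, the last holds). Time passes only in rows, so rows that repeat a pose let the fingers close. It gives the time, the measured TCP pose, the force, the opening and the grip force at its end, in the units of the state.
- sense(): the state, without advancing time (a new reading comes with each control period).
- snapshot(name): name is "scene" or "top" or "wrist"; returns (picture, depth): 384x512x3 uint8, red, green, blue; 384x512 float32, mm along the optical axis (not along the pixel's ray), 0 where there is no reading.
- calibration(name): a dict with "fovy" (degrees; the focal length in pixels is half the picture's height over the tangent of half this angle, whatever the lens; pixels are square), "cx", "cy" (the principal point, pixels), "k1" (the pictures are not rectified: a ray, as slopes to the right and down, at radius r is drawn at 1 + k1 r^2 times it, then the intrinsics apply), "rvec" (rotation vector, rad) and "tvec" (3), from world to camera coordinates, as OpenCV has them; the wrist camera has in their place "tool_from_camera" (4x4, takes a point from camera to tool coordinates, whose origin is the TCP and whose axes are the flange's). Camera axes: x right, y down, z forward; pixel columns grow to the right and rows downward; lengths in mm; the calibration is good to about 2 mm. A picture is of the moment at which its call begins: read the wrist's pose just before it. calibration takes no time and is no camera call.
- hand_in(): hands the job in; it is judged then, once.
The state is a dict: "time": time; "joint_pos": joint angles; "qd": joint speeds; "joint_efforts": joint torques, N m; "tool_pos": TCP position; "tcp_rot": TCP orientation; "ft_force": force on the tool from outside, world axes, zero at the start; "wrist_torque": the same for the moment, N m; "finger_gap": finger opening in mm; "grip_force": force on a finger pad.
Only numpy, scipy, OpenCV 4.12 (cv2) and the standard library are available. Lean on these libraries where they do the work, as an engineer would, in place of code of your own. Each camera call takes 0.05 s, during which the arm holds its last target. There are 200 camera calls.

## Task

Two dosing-stop blocks stand on the bench behind the hood's front glass; reaching in under the glass, reset the larger one. Swing its long lock-ring lever anticlockwise (seen from above) to its stop to loosen the ring, swing the short adjuster arm above it anticlockwise until its pointer is in line with the raised index tooth of the block, then swing the lock-ring lever back clockwise, fully home, to lock the setting, and let go.

Things in the scene. Friction and masses are not known exactly. Their poses are not given: they have to be found in the camera images.
- lock_ring (a joint): Lock ring: a knurled steel ring lying flat, with the long lever. Value in rad about the block's vertical axis: 0 = tight, at its home stop; grows anticlockwise seen from above; 0.8 = loosened stop. Stays where it is left; its handle takes about 3 to 6 N to swing. Near 0 it clamps the adjuster; above 0.3 the adjuster swings easily.
- lever_grip (a point): Point on the axis of the lever's upright round black handle, 14 mm across, standing 24 to 72 mm above the bench. The point is 58 mm above the bench and 100 mm from the block's vertical axis; it moves with the lever. x points outward from that axis, z up. Below it a 7 mm thick steel rod (top 24 mm high) runs to the ring. The handle spins on its pin, so a grip need not turn with it.
- adjuster (a joint): Adjuster: black disc over the ring with a short arm, pointer and handle. Value in rad about the block's vertical axis: 0 = pointer in line with the index tooth; grows anticlockwise seen from above; starts at -1.05 to -0.65, stops at -1.2 and 0.5. Stays where it is left; takes about 2 N at its handle while the ring is loose.
- adjuster_grip (a point): Point on the axis of the adjuster's upright round steel handle (spins on its pin), 14 mm across, standing 31 to 72 mm above the bench. The point is 58 mm above the bench and 46 mm from the block's vertical axis; it moves with the adjuster. x points outward from that axis, z up. Under it the arm is 12 mm wide, its top 31 mm high; the hub's top is 33 mm high. The pointer ends 61 mm from the axis.
- stop_block: The larger block: aluminium, 132 mm square, 14 mm high, fixed. Origin under its centre, x roughly away from the robot, z up. Anticlockwise from x the tight lever points at 215 deg, the index tooth (6 mm wide, 62 to 74 mm from the axis, 31 mm high) at 150 deg. Hood glass: front at world x 0.24 to 0.265, from z 0.45 up; right wall at y -0.21 to -0.15, x over 0.23. To the right, a copy 82 mm square.

How it is judged (in metres and radians):
On the way, in this order (a step that is already met when the one before it is completed fails the run):
1. the lock ring is loosened (lever swung at least 0.5 rad) while the adjuster is still at its old setting (value of joint lock_ring above 0.5 rad and value of joint adjuster below -0.4 rad), for 0.1 s.
2. the pointer is brought in line with the index tooth (within 10 degrees) while the ring is loose (value of joint lock_ring above 0.45 rad and value of joint adjuster between -0.175 and 0.175 rad), for 0.2 s.
At the end, for the whole second after the job is handed in: The lock ring is tight again (within 0.12 rad of its home stop) and the pointer is in line with the index tooth within 10 degrees (value of joint lock_ring below 0.12 rad and value of joint adjuster between -0.175 and 0.175 rad); the robot touches nothing.
It also fails if it takes over 69 s, if anything falls off the work surface, if the arm or the gripper's body presses on something with over 40 N, if the wrist force passes 120 N, or if a joint passes its speed limit or range.

## Working session

There is one attempt and no reset: what is moved stays moved. The work goes in short steps, Python scripts to look and compute and a shell command to move; the robot and the scene stay as the last step left them, time stands still between calls to the robot, and variables do not carry over. Pictures are saved under pics/ and viewed, at most 10 in all, crops included, and the job is handed in when it is done.

```bash
mkdir -p pics; ls
cat > h.py <<'E'
import numpy as np, cv2
from bench import sense, snapshot, calibration
from scipy.spatial.transform import Rotation as R
def cam(name,s=None):
    c=calibration(name); f=192/np.tan(np.radians(c['fovy'])/2)
    if name=='wrist':
        T=np.eye(4); T[:3,:3]=R.from_euler('xyz',s['tcp_rot'],degrees=True).as_matrix(); T[:3,3]=s['tool_pos']
        M=T@np.array(c['tool_from_camera']); Rc=M[:3,:3]; o=M[:3,3]
    else:
        Rw=R.from_rotvec(np.ravel(c['rvec'])).as_matrix(); Rc=Rw.T; o=-Rc@np.ravel(c['tvec'])
    return f,c['cx'],c['cy'],c['k1'],Rc,o
def ray(C,uv):
    f,cx,cy,k1,Rc,o=C
    d=(np.atleast_2d(uv).astype(float)-[cx,cy])/f; p=d.copy()
    for _ in range(20): p=d/(1+k1*(p**2).sum(1,keepdims=True))
    return p
def plane(C,uv,z):
    p=ray(C,uv); Rc,o=C[4],C[5]
    w=np.c_[p,np.ones(len(p))]@Rc.T
    return o+w*((z-o[2])/w[:,2])[:,None]
def deep(C,uv,D):
    p=ray(C,uv); return C[5]+(np.c_[p,np.ones(len(p))]*np.asarray(D)[:,None])@C[4].T
def cloud(C,D):
    v,u=np.mgrid[:384,:512]; P=deep(C,np.c_[u.ravel(),v.ravel()],D.ravel()).reshape(384,512,3); P[D<=0]=np.nan; return P
E
python3 - <<'E'
from h import *
s=sense(); print(s)
for n in ['scene','top','wrist']:
    a,d=snapshot(n); np.savez('s_'+n,a=a,d=d); cv2.imwrite(f'pics/{n}0.png',a[:,:,::-1]); C=cam(n,s); print(n,C, np.mean(d>0))
E
python3 -c "
import cv2,numpy as np
a=[cv2.imread(f'pics/{n}0.png') for n in ['scene','top']]
cv2.imwrite('pics/both0.png',cv2.resize(np.hstack(a),(800,300),interpolation=cv2.INTER_AREA))"
```

```text
pics
{'time': 0.0, 'joint_pos': array([-7.19855274e+01,  7.51680750e+00,  8.53294126e+01, -6.23455249e-06,
        8.72604039e+01, -4.89405867e+00]), 'qd': array([0.00561791, 0.0300409 , 0.077705  , 0.03842975, 0.01755757,
       0.06505563]), 'joint_efforts': array([ 1.77470189e-03, -5.69396138e+01, -5.00557137e+01,  1.39389249e-04,
        1.44031411e-02,  1.13818493e-05]), 'tool_pos': array([ 233.41099888, -552.19038871,  252.22538831]), 'tcp_rot': array([-1.79893764e+02, -9.09026649e-03,  2.29085232e+01]), 'ft_force': array([-0.04550025, -1.32784684,  0.56727998]), 'wrist_torque': array([-0.01009518, -0.02046531, -0.02389362]), 'grip_force': 0.0, 'finger_gap': 85.42610334441957}
scene (np.float64(400.21671072900534), 260.3286766381216, 189.51780763049774, -0.07055563387705029, array([[-0.73846138, -0.38558891,  0.55316903],
       [-0.67409948,  0.40236513, -0.61942893],
       [ 0.016269  , -0.8303153 , -0.55705639]]), array([ 40.72276992, 851.48270609, 538.99780809])) 0.9960683186848959
top (np.float64(396.1779120948331), 254.24151975312975, 187.30582799546644, 0.004218515704694937, array([[ 0.05733285, -0.79802033,  0.59989707],
       [-0.99824429, -0.05477641,  0.02253636],
       [ 0.01487573, -0.6001359 , -0.79975972]]), array([ -5.19133364, 336.3128009 , 755.28668767])) 0.9959665934244791
wrist (np.float64(341.29617970492797), 255.43572768030594, 189.49237141770243, 0.02322747250978402, array([[ 0.38911051, -0.88395449, -0.25926333],
       [-0.92119002, -0.37380922, -0.10805377],
       [-0.00140041,  0.28087565, -0.95974315]]), array([ 299.96083163, -524.51985774,  372.52933634])) 0.9959055582682291
```

View pics/top0.png

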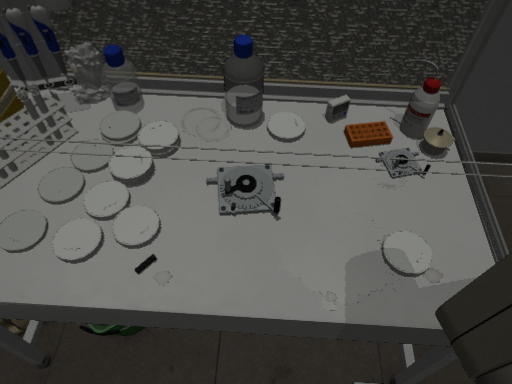

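View pics/scene0.png

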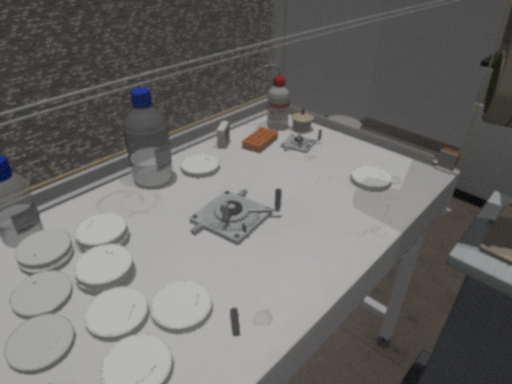

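The top view shows the large block at about (247,188), its lever handle at (277,205), the tooth at (233,207) and the adjuster pointing left at (230,187). The small copy is at (402,162). The scene view agrees, with the block at (232,214).

Run:
```python
from h import *
Z=np.load('s_top.npz'); a,d=Z['a'],Z['d']; C=cam('top'); P=cloud(C,d)
for n,uv in dict(bl=(247,188),small=(402,162),lev=(277,200),adj=(229,183),frontedge=(220,308),fr=(400,323),right=(470,200),right2=(490,262),orange=(370,130),pen=(146,264),wall=(490,60),arm=(480,330)).items(): print(n,P[uv[1],uv[0]].round())
# handles at height 60..75 around block
ok=np.isfinite(P).all(2)
for lo,hi in [(9,18),(18,40),(40,80)]:
    m=(ok&(P[...,2]>lo)&(P[...,2]<hi)).astype(np.uint8)
    n,L,st,ce=cv2.connectedComponentsWithStats(m)
    for i in range(1,n):
        if st[i,4]>8 and 190<ce[i][0]<300 and 150<ce[i][1]<230: print(lo,hi,st[i],ce[i].round(1),np.median(P[L==i],0).round(1))
c=a[140:230,190:310,::-1]; cv2.imwrite('pics/crop_top.png',cv2.resize(c,(800,600),interpolation=cv2.INTER_CUBIC))
# cross-section of walls
for n in ['top','scene']:
    Z=np.load(f's_{n}.npz'); P=cloud(cam(n),Z['d']).reshape(-1,3)
    q=P[(P[:,2]>100)&(P[:,0]>150)&(P[:,0]<700)&(P[:,1]>-250)&(P[:,1]<-100)]
    print(n,len(q), np.percentile(q,[0,50,100],axis=0).round() if len(q) else '')
```

```text
bl [533. 373.  34.]
small [650.  -1.  18.]
lev [nan nan nan]
adj [523. 412.  62.]
frontedge [264. 407.   3.]
fr [257.  63.   2.]
right [ 557. -149.    2.]
right2 [ 399. -149.    0.]
orange [752.  66.  22.]
pen [342. 566.  12.]
wall [1401. -537. -191.]
arm [132. 112. 356.]
9 18 [ 206  165   78   49 1707] [245.8 189. ] [540.5 373.9  15.2]
18 40 [222 172  58  43 806] [247.9 188.1] [537.3 373.4  25.5]
18 40 [231 203   6   8  28] [233.1 206.2] [485.5 400.7  27.5]
40 80 [224 177   7  13  73] [227.5 182.8] [522.8 414.8  62.7]
40 80 [274 197   7  13  77] [277.2 203.1] [476.6 304.6  61.3]
top 0 
scene 288 [[ 251. -179.  102.]
 [ 254. -169.  287.]
 [ 257. -163.  430.]]
```

View pics/crop_top.png

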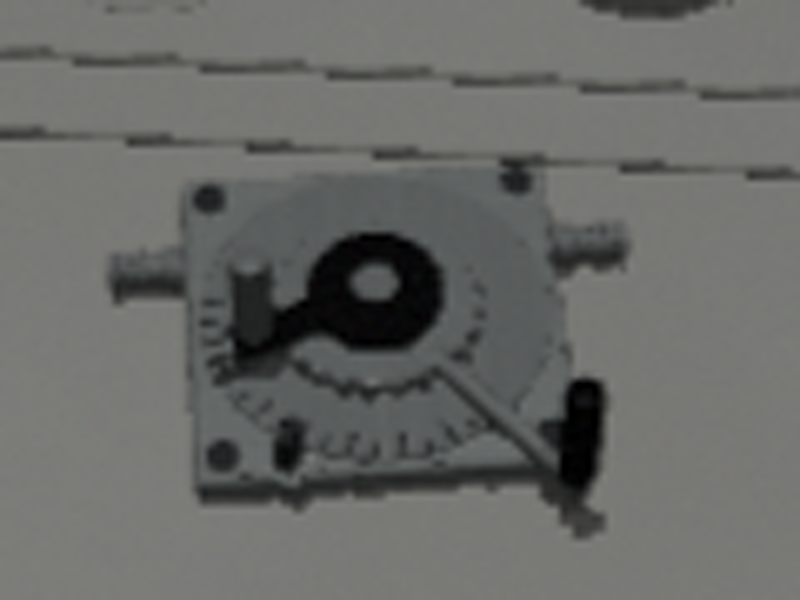

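View pics/wrist0.png

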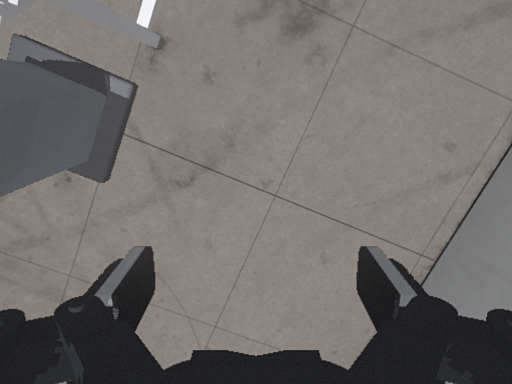

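```bash
cat >> h.py <<'E'
def rel(goal,yaw=None):
    "shift (cm) in tool axes and turn (rad) to goal xyz / yaw(deg) from present"
    s=sense(); Rt=R.from_euler('xyz',s['tcp_rot'],degrees=True).as_matrix()
    t=Rt.T@(np.array(goal)-s['tool_pos'])/10
    w=0 if yaw is None else -np.radians((yaw-s['tcp_rot'][2]+180)%360-180)
    return t.round(2),round(w,3)
E
python3 -m crank '[[-0.4,-4.1,0,0,8.5],[-0.8,-8.3,0,0,8.5],[-1.2,-12.5,0,0,8.5],[-1.7,-16.6,0,0,8.5],[-2.1,-20.8,0,0,8.5],[-2.5,-24.9,0,0,8.5],[-2.5,-24.9,0,0,8.5],[-2.5,-24.9,0,0,8.5]]'
python3 - <<'E'
from h import *
s=sense(); print(s['joint_pos'].round(2),s['tool_pos'].round(1),s['tcp_rot'].round(1))
C=cam('top')
c=plane(C,(246.5,182),33)[0]; l=plane(C,(277.8,198),72)[0]; ad=plane(C,(227.5,180.3),72)[0]; t=plane(C,(233.5,204.8),31)[0]
for n,p in [('hub',c),('lev',l),('adj',ad),('tooth',t)]:
    v=p-c; print(n,p.round(1),np.hypot(*v[:2]).round(1),np.degrees(np.arctan2(v[1],v[0])).round(1)%360)
Z=np.load('s_top.npz'); P=cloud(C,Z['d'])
q=P[(P[...,2]>10)&(P[...,2]<18)&(abs(P[...,0]-537)<90)&(abs(P[...,1]-373)<67)]
print(cv2.minAreaRect(q[:,:2].astype(np.float32)))
q=P[(P[...,2]>28)&(P[...,2]<36)&(abs(P[...,0]-537)<90)&(abs(P[...,1]-373)<67)]
print('hub',np.median(q,0))
E
```

```text
time: 0.95
tool_pos: [113.5, -333.0, 253.7]
tcp_rot: [179.9, 0.0, 22.9]
ft_force: [-0.0, 0.4, 0.6]
finger_gap: 84.9
grip_force: 0.0
[-79.56 -34.5  120.8    0.    93.55 -12.42] [ 113.5 -333.   253.7] [179.9   0.   22.9]
hub [550.6 375.3  33. ] 0.0 0.0
lev [482.5 304.2  72. ] 98.5 226.2
adj [522.4 414.9  72. ] 48.6 125.5
tooth [486.7 399.7  31. ] 68.4 159.1
((548.6546630859375, 373.17498779296875), (143.1144256591797, 133.24237060546875), 0.940883457660675)
hub [543.20920063 380.52593747  31.39720321]
```

Run:
```python
from h import *
s=sense()
for n in ['scene','top']:
    a,d=snapshot(n); cv2.imwrite(f'pics/{n}1.png',a[:,:,::-1]); C=cam(n); P=cloud(C,d)
    q=P[np.isfinite(P).all(2)]; q=q[(abs(q[:,0])<230)&(abs(q[:,1])<450)]
    for y in range(-440,300,40):
        k=q[(q[:,1]>=y)&(q[:,1]<y+40)]
        if len(k): print(n,y,len(k),'z',k[:,2].min().round(),k[:,2].max().round(),'x',k[:,0].min().round(),k[:,0].max().round())
```

```text
scene -440 130 z -809.0 -795.0 x 159.0 230.0
scene -400 145 z -810.0 -795.0 x 156.0 230.0
scene -360 159 z -810.0 -794.0 x 152.0 230.0
scene -320 180 z -810.0 -795.0 x 147.0 229.0
scene -280 154 z -809.0 -794.0 x 143.0 229.0
scene -240 124 z -809.0 -794.0 x 178.0 229.0
scene -200 161 z -810.0 -697.0 x 135.0 229.0
scene -160 371 z -810.0 1.0 x 101.0 230.0
scene -120 434 z -809.0 12.0 x 94.0 230.0
scene -80 494 z -809.0 13.0 x 83.0 230.0
scene -40 436 z -806.0 14.0 x 73.0 230.0
scene 0 405 z -5.0 13.0 x 63.0 150.0
scene 40 647 z -4.0 363.0 x 52.0 195.0
scene 80 5443 z -490.0 365.0 x -69.0 191.0
scene 120 5026 z -473.0 428.0 x -67.0 182.0
scene 160 602 z -29.0 445.0 x 19.0 175.0
scene 200 4 z 441.0 445.0 x 166.0 167.0
top 80 7 z -3.0 -1.0 x 150.0 151.0
top 120 38 z -3.0 2.0 x 147.0 151.0
top 160 3 z -11.0 -2.0 x 148.0 150.0
top 240 30501 z 581.0 685.0 x 19.0 153.0
top 280 22830 z 590.0 673.0 x 30.0 152.0
```

View pics/scene1.png

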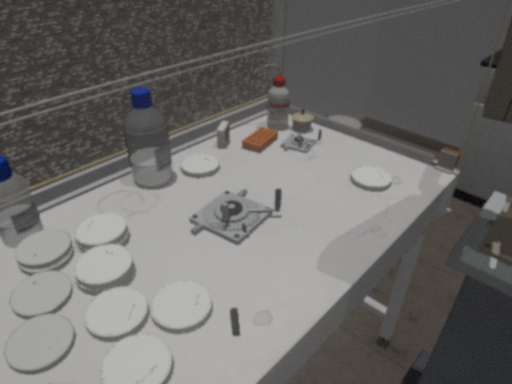

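The scene view is unchanged: block at (232,214), arm not in view. I'm raising and retracting the tool so it can pass in front of the right wall.

```bash
python3 -m crank '[[0,0,-4,0,8.5],[0,0,-8,0,8.5],[0,0,-12,0,8.5],[0,0,-15,0,8.5],[0,0,-15,0,8.5]]'
cat > k.py <<'E'
from h import *
s=sense(); print(s['time'],s['joint_pos'].round(2).tolist(),s['tool_pos'].round(1),s['tcp_rot'].round(1),s['ft_force'].round(1),s['finger_gap'].round(1),s['grip_force'].round(1))
E
python3 k.py
python3 -m crank '[[0,-4,0,0,8.5],[0,-8,0,0,8.5],[0,-11.2,0,0,8.5],[0,-11.2,0,0,8.5],[0,-11.2,0,0,8.5]]'; python3 k.py
```

```text
time: 1.55
tool_pos: [114.3, -335.2, 407.7]
tcp_rot: [179.7, 0.1, 22.9]
ft_force: [-1.1, -0.3, 0.6]
finger_gap: 85.3
grip_force: 0.0
time: 2.05
tool_pos: [70.2, -230.7, 402.9]
tcp_rot: [-180.0, -0.0, 22.9]
ft_force: [-0.8, -0.0, -0.2]
finger_gap: 85.0
grip_force: 0.0Traceback (most recent call last):
  File "k.py", line 2, in <module>
    s=sense(); print(s['time'],s['joint_pos'].round(2).tolist(),s['tool_pos'].round(1),s['tcp_rot'].round(1),s['ft_force'].round(1),s['finger_gap'].round(1),s['grip_force'].round(1))
                                                                                                                                    ^^^^^^^^^^^^^^^^^^^^^
AttributeError: 'float' object has no attribute 'round'
Traceback (most recent call last):
  File "k.py", line 2, in <module>
    s=sense(); print(s['time'],s['joint_pos'].round(2).tolist(),s['tool_pos'].round(1),s['tcp_rot'].round(1),s['ft_force'].round(1),s['finger_gap'].round(1),s['grip_force'].round(1))
                                                                                                                                    ^^^^^^^^^^^^^^^^^^^^^
AttributeError: 'float' object has no attribute 'round'
```

```bash
sed -i "s/s\['finger_gap'\].round(1),s\['grip_force'\].round(1)/s['finger_gap'],s['grip_force']/" k.py; python3 k.py
python3 -m crank '[[0.1,-1,-0.5,-0.14,8.5],[0.2,-2,-1,-0.28,8.5],[0.3,-3,-1.5,-0.42,8.5],[0.5,-4,-2,-0.56,8.5],[0.5,-5.1,-2,-0.7,8.5],[0.5,-5.1,-2,-0.84,8.5],[0.5,-5.1,-2,-0.98,8.5],[0.5,-5.1,-2,-1.12,8.5],[0.5,-5.1,-2,-1.26,8.5],[0.5,-5.1,-2,-1.4,8.5],[0.5,-5.1,-2,-1.57,8.5],[0.5,-5.1,-2,-1.57,8.5]]'; python3 k.py
```

```text
2.05 [-85.36, -50.8, 114.02, 0.01, 116.8, -18.23] [  70.2 -230.7  402.9] [-180.    -0.    22.9] [-0.8 -0.  -0.2] 85.04789379159244 0.0
time: 3.25
tool_pos: [63.3, -208.9, 435.3]
tcp_rot: [179.8, -1.6, 113.1]
ft_force: [-0.1, 0.7, 0.1]
finger_gap: 85.2
grip_force: 0.0
3.25 [-86.16, -50.91, 110.48, -0.4, 121.98, -109.45] [  63.3 -208.9  435.3] [179.8  -1.6 113.1] [-0.1  0.7  0.1] 85.22159123281905 0.0
```

Run:
```python
import numpy as np
from scipy.optimize import least_squares
J=np.radians([[7.49,85.3,87.26],[-34.5,120.8,93.55],[-50.8,114.02,116.8],[-50.91,110.48,121.98]])
T=np.array([[233.5,-552.5,252.8],[113.5,-333,253.7],[70.2,-230.7,402.9],[63.3,-208.9,435.3]])
q1=np.radians([-71.986,-79.56,-85.36,-86.16])
r=T[:,0]*np.cos(q1)+T[:,1]*np.sin(q1); l=-T[:,0]*np.sin(q1)+T[:,1]*np.cos(q1); print(r,l)
def f(p):
    L2,L3,w,a,h=p
    t2=J[:,0];t3=J[:,:2].sum(1);t5=J.sum(1)
    return np.r_[a+L2*np.sin(t2)+L3*np.sin(t3+w)-r,h+L2*np.cos(t2)+L3*np.cos(t3+w)-T[:,2]]
for w0 in (-.1,0,.1):
    s=least_squares(f,[360,530,w0,0,-77]); print(s.x.round(3),s.fun.round(1))
```

```text
[597.62672028 348.05410744 235.62272856 212.67024201] [51.19378094 51.27951148 51.30750225 49.16775531]
[ 3.63809e+02  5.56698e+02  7.90000e-02 -1.97400e+00 -3.75540e+01] [-0.   0.5 -4.3  3.8 -0.6  0.5  0.3 -0.3]
[ 3.63809e+02  5.56698e+02  7.90000e-02 -1.97400e+00 -3.75540e+01] [-0.   0.5 -4.3  3.8 -0.6  0.5  0.3 -0.3]
[ 3.63809e+02  5.56698e+02  7.90000e-02 -1.97400e+00 -3.75540e+01] [-0.   0.5 -4.3  3.8 -0.6  0.5  0.3 -0.3]
```

```bash
python3 -m crank '[[0,0,-3,0,8.5],[0,0,-6,0,8.5],[1,0.2,-9,0,8.5],[2.2,0.5,-12,0,8.5],[3.8,0.8,-14.5,0,8.5],[5.2,1,-16.5,0,8.5],[6.4,1.3,-16.5,0,8.5],[6.4,1.3,-16.5,0,8.5],[6.4,1.3,-16.5,0,8.5]]'; python3 k.py; python3 -c "
from h import *
for g in [(110,-110,600),(150,0,600),(120,130,600),(136,235,600)]: print(rel(g))"
```

```text
time: 4.15
tool_pos: [51.4, -148.9, 601.4]
tcp_rot: [179.8, -1.6, 112.8]
ft_force: [-0.5, -0.9, -0.1]
finger_gap: 84.9
grip_force: 0.0
4.15 [-88.97, -45.09, 87.72, -0.63, 138.87, -112.22] [  51.4 -148.9  601.4] [179.8  -1.6 112.8] [-0.5 -0.9 -0.1] 84.87385950887929 0.0
(array([1.31, 6.91, 0.2 ]), 0)
(array([ 9.9 , 14.85,  0.46]), 0)
(array([23.04, 17.12,  0.82]), 0)
(array([32.1 , 22.66,  1.08]), 0)
```

```bash
python3 -m crank '[[0.4,2.3,0,0,8.5],[0.9,4.6,0,0,8.5],[1.3,6.9,0.2,0,8.5],[3,8.5,0.2,0,8.5],[4.7,10.1,0.2,0,8.5],[6.5,11.7,0.3,0,8.5],[8.2,13.3,0.4,0,8.5],[9.9,14.9,0.5,0,8.5],[12.1,15.2,0.5,0,8.5],[14.3,15.5,0.6,0,8.5],[16.5,15.9,0.6,0,8.5],[18.7,16.4,0.7,0,8.5],[20.9,16.8,0.8,0,8.5],[23,17.1,0.8,0,8.5],[25.3,18.5,0.9,0,8.5],[27.6,19.9,1,0,8.5],[29.8,21.3,1,0,8.5],[32.1,22.7,1.1,0,8.5],[32.1,22.7,1.1,0,8.5],[32.1,22.7,1.1,0,8.5]]'; python3 k.py
python3 - <<'E'
from h import *
a,d=snapshot('top'); cv2.imwrite('pics/top2.png',a[:,:,::-1]); P=cloud(cam('top'),d); q=P[(P[...,2]>100)]
q=q[(q[:,0]<600)&(q[:,1]<500)]
for z in range(100,800,40):
    k=q[(q[:,2]>=z)&(q[:,2]<z+40)]
    if len(k): print(z,len(k),k.min(0).round(),k.max(0).round())
E
```

```text
time: 6.15
tool_pos: [135.9, 236.6, 598.9]
tcp_rot: [-180.0, -1.4, 112.9]
ft_force: [-0.6, -0.1, 0.5]
finger_gap: 84.8
grip_force: 0.0
6.15 [47.64, -32.46, 82.02, 1.71, 129.86, 25.82] [135.9 236.6 598.9] [-180.    -1.4  112.9] [-0.6 -0.1  0.5] 84.82810145825425 0.0
420 21 [245. 101. 459.] [262. 472. 460.]
460 1312 [243.  95. 460.] [263. 500. 464.]
580 2250 [ 84. 220. 589.] [186. 267. 620.]
620 5350 [120. 240. 620.] [208. 277. 660.]
660 3570 [125. 244. 660.] [164. 267. 684.]
```

```bash
python3 -c "
from h import *
print(rel((145,248,170)))"
```

```text
(array([-0.36,  1.27, 42.96]), 0)
```

```bash
python3 -m crank '[[0,0.4,4,0,8.5],[-0.1,0.9,8,0,8.5],[-0.2,1.3,12,0,8.5],[-0.3,1.3,16,0,8.5],[-0.4,1.3,20,0,8.5],[-0.4,1.3,24,0,8.5],[-0.4,1.3,28,0,8.5],[-0.4,1.3,32,0,8.5],[-0.4,1.3,36,0,8.5],[-0.4,1.3,40,0,8.5],[-0.4,1.3,43,0,8.5],[-0.4,1.3,43,0,8.5],[-0.4,1.3,43,0,8.5]]'; python3 k.py
python3 - <<'E'
from h import *
a,d=snapshot('top'); cv2.imwrite('pics/top3.png',a[:,:,::-1]); P=cloud(cam('top'),d); q=P[(P[...,2]>70)]
q=q[(q[:,0]<600)&(q[:,1]<500)]
for z in range(70,800,30):
    k=q[(q[:,2]>=z)&(q[:,2]<z+30)]
    if len(k): print(z,len(k),k.min(0).round(),k.max(0).round())
E
```

```text
time: 7.5
tool_pos: [146.2, 248.0, 171.2]
tcp_rot: [179.8, -1.5, 112.8]
ft_force: [-1.0, 0.5, 1.3]
finger_gap: 84.9
grip_force: 0.0
7.5 [47.65, -48.82, 137.33, 1.31, 90.69, 24.88] [146.2 248.  171.2] [179.8  -1.5 112.8] [-1.   0.5  1.3] 84.90198198130855 0.0
70 49 [474. 299.  70.] [533. 421.  76.]
160 35 [182. 271. 163.] [196. 278. 189.]
190 144 [101. 224. 190.] [210. 287. 220.]
220 346 [ 97. 216. 220.] [209. 287. 250.]
250 442 [ 93. 211. 250.] [208. 285. 279.]
280 504 [110. 221. 280.] [159. 284. 310.]
310 223 [106. 222. 310.] [146. 284. 340.]
340 946 [105. 224. 340.] [158. 287. 370.]
370 653 [107. 237. 370.] [149. 286. 400.]
400 256 [109. 254. 400.] [141. 297. 414.]
430 17 [261. 246. 459.] [262. 495. 460.]
460 3878 [ 51. 142. 460.] [262. 499. 490.]
490 5314 [ 46. 152. 490.] [217. 319. 520.]
520 11529 [ 41. 165. 520.] [225. 319. 550.]
550 22332 [ 40. 175. 550.] [217. 308. 567.]
```

View pics/top3.png

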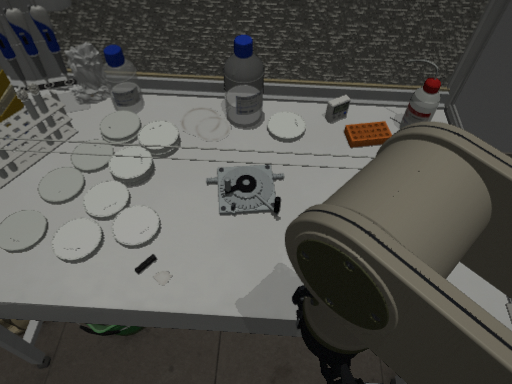

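The top view shows the arm's large barrel from (345,265) to (450,170) right over the gripper at (320,330). The block at (247,188) is still clear. Before going under the glass I'll measure how high the arm stands.

Run:
```python
from h import *
a,d=snapshot('top'); P=cloud(cam('top'),d)
for uv in [(345,265),(300,232),(340,210),(385,320),(370,350),(330,305),(400,190),(440,140),(470,200),(420,260),(450,330),(500,300),(500,180),(420,350),(320,320),(335,360),(490,360),(360,300)]: print(uv,P[uv[1],uv[0]].round())
s=sense(); q=np.radians(s['joint_pos']); c,sn=np.cos(q[0]),np.sin(q[0])
print('elbow r,dz', -2+364*np.sin(q[1]),364*np.cos(q[1]),'wrist r',-2+364*np.sin(q[1])+557*np.sin(q[1]+q[2]+.079),'wrist dz',364*np.cos(q[1])+557*np.cos(q[1]+q[2]+.079))
def rl(p): return p[...,0]*c+p[...,1]*sn, -p[...,0]*sn+p[...,1]*c, p[...,2]
m=np.isfinite(P).all(2)&(P[...,2]>100); 
r,l,z=[x[m&(P[...,0]<235)] for x in rl(P)]
for lo in range(-60,320,20):
  k=(l>=lo-250)&(l<lo-230)
  if k.any(): print('lat',lo-250,k.sum(),'r',r[k].min().round(),r[k].max().round(),'z',z[k].min().round(),z[k].max().round())
```

```text
(345, 265) [101. 286. 542.]
(300, 232) [127. 311. 534.]
(340, 210) [127. 290. 562.]
(385, 320) [ 77. 260. 521.]
(370, 350) [ 427.  -99. -801.]
(330, 305) [ 99. 285. 484.]
(400, 190) [144. 252. 561.]
(440, 140) [191. 217. 559.]
(470, 200) [147. 205. 551.]
(420, 260) [ 95. 251. 565.]
(450, 330) [ 62. 239. 555.]
(500, 300) [ 316. -144.    0.]
(500, 180) [161. 184. 556.]
(420, 350) [ 63. 241. 517.]
(320, 320) [123. 276. 380.]
(335, 360) [111. 247. 291.]
(490, 360) [ 49. 224. 557.]
(360, 300) [ 89. 274. 521.]
elbow r,dz -275.9808336986407 239.64662060166373 wrist r 280.3202601086066 wrist dz 211.75230166643527
lat -30 208 r 248.0 323.0 z 535.0 565.0
lat -10 6380 r 187.0 328.0 z 464.0 565.0
lat 10 2707 r 233.0 321.0 z 518.0 562.0
lat 30 3236 r 233.0 354.0 z 168.0 563.0
lat 50 3386 r 230.0 329.0 z 166.0 563.0
```

```bash
python3 -m crank '[[0,0,-4,0.14,8.5],[0,0,-8,0.28,8.5],[0,0,-12,0.42,8.5],[0,0,-16,0.56,8.5],[0,0,-20,0.7,8.5],[0,0,-24,0.84,8.5],[0,0,-28,0.98,8.5],[0,0,-32,1.13,8.5],[0,0,-36,1.13,8.5],[0,0,-40,1.13,8.5],[0,0,-44,1.13,8.5],[-0.8,-1.7,-48,1.13,8.5],[-1.6,-3.4,-52,1.13,8.5],[-2.4,-5.1,-56,1.13,8.5],[-3.4,-7.2,-60,1.13,8.5],[-3.4,-7.2,-63,1.13,8.5],[-3.4,-7.2,-63,1.13,8.5]]'; python3 k.py
```

```text
time: 9.3
tool_pos: [95.9, 171.0, 803.7]
tcp_rot: [-178.8, -1.4, 48.1]
ft_force: [-0.2, 0.5, 0.2]
finger_gap: 85.3
grip_force: 0.0
9.3 [43.11, -17.34, 42.26, 3.09, 153.73, 87.79] [ 95.9 171.  803.7] [-178.8   -1.4   48.1] [-0.2  0.5  0.2] 85.30177655010696 0.0
```

```bash
python3 -m crank '[[0,0,-3,0,8.5],[0,0,-6,0,8.5],[0,0,-9,0,8.5],[0,0,-12,0,8.5],[0,0,-15,0,8.5],[0,0,-18,0,8.5],[0,0,-21,0,8.5],[0,0,-21,0,8.5]]'; python3 k.py
```

```text
time: 10.1
tool_pos: [107.3, 192.5, 837.2]
tcp_rot: [-178.8, -3.0, 48.1]
ft_force: [0.4, 0.0, -0.2]
finger_gap: 84.8
grip_force: 0.0
10.1 [45.27, -8.91, 29.42, 3.36, 156.47, 90.3] [107.3 192.5 837.2] [-178.8   -3.    48.1] [ 0.4  0.  -0.2] 84.8339076822633 0.0
```

```bash
python3 -m crank '[[0,0,-5,0,8.5],[0,0,-10,0,8.5],[0,0,-15,0,8.5],[0,0,-20,0,8.5],[0,0,-25,0,8.5],[0,0,-25,0,8.5],[0,0,-25,0,8.5],[0,0,-25,0,8.5]]'; python3 k.py
```

```text
time: 10.9
tool_pos: [109.4, 203.9, 850.2]
tcp_rot: [-178.8, -5.3, 48.0]
ft_force: [-0.1, -0.5, 0.2]
finger_gap: 85.3
grip_force: 0.0
10.9 [47.05, -6.11, 24.33, 3.2, 156.47, 91.97] [109.4 203.9 850.2] [-178.8   -5.3   48. ] [-0.1 -0.5  0.2] 85.32135104616285 0.0
```

```bash
python3 -m crank '[[0,0,-50,0,8.5]]'|sed -n 2,3p;python3 -m crank '[[0,0,-50,0,8.5]]'|sed -n 2,3p;python3 -m crank '[[-20,0,-50,0,8.5],[-20,0,-50,0,8.5]]'|sed -n 2,3p; python3 k.py;  python3 -m crank '[[-20,0,-50,0,8.5],[-20,0,-50,0,8.5]]'|sed -n 2,3p; python3 k.py
```

```text
tool_pos: [108.9, 204.7, 858.1]
tcp_rot: [-178.8, -6.9, 48.0]
tool_pos: [106.0, 202.8, 867.0]
tcp_rot: [-178.8, -8.8, 47.9]
tool_pos: [76.2, 176.5, 872.5]
tcp_rot: [-178.8, -11.0, 47.9]
11.3 [49.68, -9.57, 22.07, 2.06, 156.5, 93.67] [ 76.2 176.5 872.5] [-178.8  -11.    47.9] [ 0.  -0.3 -0.1] 85.22061222740183 0.0
tool_pos: [44.4, 154.4, 876.7]
tcp_rot: [-178.9, -13.0, 47.8]
11.5 [58.01, -13.1, 23.55, -2.97, 156.5, 97.26] [ 44.4 154.4 876.7] [-178.9  -13.    47.8] [-0.3 -0.   1. ] 85.06491107291755 0.0
```

```bash
python3 -m crank '[[10,0,-50,0,8.5]]'|sed -n 3p;python3 -m crank '[[10,0,-50,0,8.5]]'|sed -n 3p;python3 -m crank '[[15,0,-50,0,8.5]]'|sed -n 3p;python3 -m crank '[[15,0,-50,0,8.5]]'|sed -n 3p; python3 k.py;  python3 -m crank '[[20,0,-50,0,8.5]]'|sed -n 3p;python3 -m crank '[[20,0,-50,0,8.5]]'|sed -n 3p; python3 k.py
```

```text
tcp_rot: [-178.8, -14.9, 47.8]
tcp_rot: [-178.8, -16.5, 47.8]
tcp_rot: [-178.7, -18.2, 47.8]
tcp_rot: [-178.7, -19.8, 47.7]
11.9 [70.01, -4.78, 8.66, -15.61, 156.47, 96.67] [ 47.5 172.6 911.4] [-178.7  -19.8   47.7] [-0.3  0.7  0.3] 84.93213175295463 0.0
tcp_rot: [-178.6, -21.4, 47.7]
tcp_rot: [-178.6, -22.9, 47.6]
12.1 [74.48, -1.17, 1.85, -22.61, 156.48, 94.0] [ 50.4 176.1 924. ] [-178.6  -22.9   47.6] [-0.1  0.6  0.3] 84.99204624956889 0.0
```

```bash
python3 -m crank '[[15,20,-50,0,8.5]]'|sed -n 3p;python3 -m crank '[[15,20,-50,0,8.5]]'|sed -n 3p;python3 -m crank '[[15,10,-50,0,8.5]]'|sed -n 3p; python3 k.py;  python3 -m crank '[[15,0,-50,0,8.5]]'|sed -n 3p;python3 -m crank '[[15,0,-50,0,8.5]]'|sed -n 3p;python3 -m crank '[[15,0,-50,0,8.5]]'|sed -n 3p; python3 k.py
```

```text
tcp_rot: [-178.7, -24.0, 48.3]
tcp_rot: [-179.2, -25.5, 48.0]
tcp_rot: [-179.5, -26.8, 47.5]
12.4 [55.88, -4.57, 1.31, -8.11, 156.48, 90.03] [ 59.8 145.1 935.9] [-179.5  -26.8   47.5] [0.6 0.4 0.9] 84.80499221676347 0.0
tcp_rot: [-179.4, -27.9, 47.4]
tcp_rot: [-179.3, -28.9, 47.4]
tcp_rot: [-179.3, -29.8, 47.4]
12.7 [51.06, -7.67, 1.33, -2.87, 156.48, 90.58] [ 41.8 122.3 943.4] [-179.3  -29.8   47.4] [-0.   0.1 -0.1] 84.93179721142648 0.0
```

```bash
python3 -m crank '[[10,0,-50,0,8.5]]'|sed -n 3p;python3 -m crank '[[10,0,-50,0,8.5]]'|sed -n 3p;python3 -m crank '[[10,0,-50,0,8.5]]'|sed -n 3p;python3 -m crank '[[5,0,-50,0,8.5]]'|sed -n 3p;python3 -m crank '[[5,0,-50,0,8.5]]'|sed -n 3p;python3 -m crank '[[5,0,-50,0,8.5]]'|sed -n 3p; python3 k.py;  python3 -m crank '[[0,0,-50,0,8.5]]'|sed -n 3p;python3 -m crank '[[0,0,-50,0,8.5]]'|sed -n 3p;python3 -m crank '[[0,0,-50,0,8.5]]'|sed -n 3p; python3 k.py
```

```text
tcp_rot: [-179.2, -30.9, 47.4]
tcp_rot: [-179.0, -32.0, 47.4]
tcp_rot: [-178.9, -33.1, 47.4]
tcp_rot: [-178.7, -34.3, 47.4]
tcp_rot: [-178.5, -35.6, 47.4]
tcp_rot: [-178.3, -36.9, 47.3]
13.3 [56.63, -14.89, 1.32, -9.66, 156.48, 88.55] [ -1.6  49.  953.3] [-178.3  -36.9   47.3] [-0.5 -0.6 -0.3] 85.22191310226961 0.0
tcp_rot: [-178.1, -38.3, 47.3]
tcp_rot: [-177.8, -39.8, 47.2]
tcp_rot: [-177.6, -41.3, 47.1]
13.6 [57.26, -19.39, 1.32, -10.93, 156.48, 87.58] [-26.9   4.9 954.3] [-177.6  -41.3   47.1] [-1.2 -0.8  0.2] 85.13890055516733 0.0
```

```bash
python3 -m crank '[[0,0,-50,0,8.5]]'|sed -n 3p;python3 -m crank '[[0,0,-50,0,8.5]]'|sed -n 3p;python3 -m crank '[[0,0,-50,0,8.5]]'|sed -n 3p;python3 -m crank '[[0,0,-50,0,8.5]]'|sed -n 3p; python3 k.py
```

```text
tcp_rot: [-177.4, -42.8, 47.0]
tcp_rot: [-177.3, -44.3, 46.9]
tcp_rot: [-177.1, -45.8, 46.8]
tcp_rot: [-176.9, -47.2, 46.7]
14.0 [57.21, -25.38, 1.34, -11.57, 156.48, 86.5] [-61.6 -51.8 949.6] [-176.9  -47.2   46.7] [ 1.3 -0.2  0.5] 84.96355787267724 0.0
```

```bash
cat > fk.py <<'E'
import numpy as np
from scipy.spatial.transform import Rotation as R
E=lambda a,t: R.from_euler(a,t,degrees=True).as_matrix()
def fk(q,p):
    h,a,L2,e,L3,lat1,lat2,d,dx=p
    A=E('z',q[0]); o=np.array([0,0,h]); o=o+A@[a,lat1,0]
    B=A@E('y',q[1]); el=o+B@[0,0,L2]
    Cc=B@E('y',q[2]); w=el+Cc@[e,0,L3]; el2=el+Cc@[e,0,0]
    D=Cc@E('z',q[3])@E('y',q[4]); F=D@E('z',q[5])
    # flange axes: at q6=0 tool y is radial (see yaw=q1-q6+90)
    T=F@E('z',90)@np.diag([1,1,1])
    w2=w+D@[0,lat2,0]
    tcp=w2+D@[dx,0,d]
    return o,el,el2,w,w2,tcp,T
E
python3 - <<'E'
from fk import *
from scipy.optimize import least_squares
D=[([-71.986,7.49,85.3,0,87.26,-4.89],[233.5,-552.5,252.8],[-179.9,0,22.9]),
([-79.56,-34.5,120.8,0,93.55,-12.42],[113.5,-333,253.7],[179.9,0,22.9]),
([-85.36,-50.8,114.02,.01,116.8,-18.23],[70.2,-230.7,402.9],[-180,0,22.9]),
([-86.16,-50.91,110.48,-.4,121.98,-109.45],[63.3,-208.9,435.3],[179.8,-1.6,113.1]),
([47.64,-32.46,82.02,1.71,129.86,25.82],[135.9,236.6,598.9],[-180,-1.4,112.9]),
([47.65,-48.82,137.33,1.31,90.69,24.88],[146.2,248,171.2],[179.8,-1.5,112.8]),
([43.11,-17.34,42.26,3.09,153.73,87.79],[95.9,171,803.7],[-178.8,-1.4,48.1]),
([58.01,-13.1,23.55,-2.97,156.5,97.26],[44.4,154.4,876.7],[-178.9,-13,47.8]),
([70.01,-4.78,8.66,-15.61,156.47,96.67],[47.5,172.6,911.4],[-178.7,-19.8,47.7]),
([74.48,-1.17,1.85,-22.61,156.48,94],[50.4,176.1,924],[-178.6,-22.9,47.6]),
([51.06,-7.67,1.33,-2.87,156.48,90.58],[41.8,122.3,943.4],[-179.3,-29.8,47.4]),
([56.63,-14.89,1.32,-9.66,156.48,88.55],[-1.6,49,953.3],[-178.3,-36.9,47.3]),
([57.21,-25.38,1.34,-11.57,156.48,86.5],[-61.6,-51.8,949.6],[-176.9,-47.2,46.7])]
f=lambda p: np.concatenate([fk(q,p)[5]-t for q,t,_ in D])
s=least_squares(f,[303,0,364,44,555,25,25,344,0]); print(s.x.round(1),abs(s.fun).max().round(1)); np.save('p.npy',s.x)
for q,t,e in D[::3]:
    T=fk(q,s.x)[6]; G=R.from_euler('xyz',e,degrees=True).as_matrix(); print(R.from_matrix(T.T@G).as_rotvec(degrees=True).round(1))
E
```

```text
[318.1   0.  369.2  61.6 553.4  51.2  -0.  342.9  -0. ] 0.1
[ 0.1 -0.   0. ]
[-0.  0. -0.]
[-0. -0. -0.]
[-0.  0.  0.]
[-0. -0.  0.]
```

```bash
cat >> fk.py <<'E'
from scipy.optimize import least_squares
p0=np.load('p.npy')
LO=np.array([-169.4,-51.17,1.28,-76.62,0,-152.29])+.3; HI=np.array([169.4,129.36,143.12,256.62,156.53,152.29])-.3
def ori(beta,psi,roll=0):  # tool z tilted beta from down toward heading psi, tool x up/outward
    return E('z',psi)@E('y',-beta)@E('x',180)@E('z',roll)
def ik(t,T,q0):
    def f(q):
        r=fk(q,p0); return np.r_[(r[5]-t)/10,R.from_matrix(r[6]@T.T).as_rotvec()*30]
    s=least_squares(f,np.clip(q0,LO+.01,HI-.01),bounds=(LO,HI)); return s.x,np.linalg.norm(s.fun)
def pts(q):
    o,el,el2,w,w2,t,T=fk(q,p0); L=[]
    for a,b,r in ((o,el,65),(el,el2,70),(el2,w,60),(w,w,60)):
        L+=[(a+(b-a)*k,r) for k in np.linspace(0,1,16)]
    L+=[(w+(t-w)*k,50) for k in np.linspace(0,.8,12)]+[(t+T@[0,y,z],18) for y in (-45,45) for z in (-60,-30,0,10)]
    L+=[(t+T@[x,0,-115],30) for x in (40,75)]
    return L
def clear(q):
    g=1e9;who=None
    for c,r in pts(q):
        dx=max(240-c[0],0,c[0]-265); dz=max(450-c[2],0); v=np.hypot(dx,dz)-r
        dy=max(-210-c[1],0,c[1]+150); v=min(v,np.hypot(dy,max(230-c[0],0))-r)
        v=min(v,(c[2]-(0 if c[0]>200 else 15))-r*.9)
        if v<g: g=v;who=c.round()
    return g,who
E
python3 - <<'E'
from fk import *
tg=dict(levT=(482,304,56),levL=(553,275,56),adj0=(523,413,56),adj1=(507,391,56))
for be in (40,45,50,55,60):
  for ps in (0,15,30,45,60):
    out=[];
    for n,t in tg.items():
        best=None
        for q0 in ([np.degrees(np.arctan2(t[1],t[0]))-5,-5,130,60,20,30],[40,-5,130,-40,20,90],[40,-5,130,0,20,90]):
            q,e=ik(np.array(t),ori(be,ps),q0)
            if e<.3:
                c=clear(q)[0]
                if best is None or c>best[0]: best=(c,q.round(0))
        out.append('--' if best is None else f"{best[0]:.0f}")
    print(be,ps,out)
E
```

```text
40 0 ['--', '--', '--', '--']
40 15 ['23', '-16', '-12', '-2']
40 30 ['17', '-26', '-20', '-8']
40 45 ['-3', '-38', '-34', '-25']
40 60 ['-29', '-55', '-55', '-46']
45 0 ['--', '--', '--', '--']
45 15 ['--', '5', '--', '--']
45 30 ['33', '-7', '-1', '12']
45 45 ['17', '-25', '-18', '-8']
45 60 ['-15', '-48', '-43', '-34']
50 0 ['--', '--', '--', '--']
50 15 ['--', '--', '--', '--']
50 30 ['33', '11', '--', '--']
50 45 ['33', '-13', '-1', '9']
50 60 ['-1', '-45', '-30', '-22']
55 0 ['--', '--', '--', '--']
55 15 ['--', '34', '--', '--']
55 30 ['--', '28', '34', '34']
55 45 ['34', '-1', '11', '24']
55 60 ['9', '-39', '-21', '-11']
60 0 ['--', '--', '--', '--']
60 15 ['35', '35', '35', '35']
60 30 ['--', '35', '35', '35']
60 45 ['--', '9', '22', '34']
60 60 ['15', '-28', '-15', '-3']
```

Run:
```python
from fk import *
tg=dict(levT=(482,304,56),lev6=(533,276,56),adj0=(523,413,56),adj1=(507,391,56))
for be in (52,55,58,60,65,70):
  for ps in (0,10,20,30,37,45):
    out=[]
    for n,t in tg.items():
        best=[]
        for q0 in ([25,-5,130,60,20,30],[40,-5,130,-40,20,90],[40,-5,130,220,20,-90]):
            q,e=ik(np.array(t),ori(be,ps),q0)
            if e<.3: best.append((round(clear(q)[0]),*q[[0,2,3,4,5]].round().astype(int)))
        best=sorted(set(best),reverse=True)
        out.append(str(best[0]) if best else '--')
    if out.count('--')==0: print(be,ps,*out)
```

```text
52 45 (34, np.int64(12), np.int64(142), np.int64(87), np.int64(26), np.int64(-19)) (7, np.int64(6), np.int64(135), np.int64(85), np.int64(30), np.int64(-21)) (4, np.int64(26), np.int64(128), np.int64(101), np.int64(15), np.int64(-23)) (15, np.int64(24), np.int64(132), np.int64(100), np.int64(16), np.int64(-23))
55 20 (34, np.int64(34), np.int64(143), np.int64(234), np.int64(14), np.int64(-135)) (34, np.int64(25), np.int64(139), np.int64(202), np.int64(10), np.int64(-109)) (34, np.int64(44), np.int64(126), np.int64(251), np.int64(20), np.int64(-146)) (34, np.int64(43), np.int64(130), np.int64(249), np.int64(20), np.int64(-144))
55 45 (34, np.int64(11), np.int64(143), np.int64(97), np.int64(28), np.int64(-30)) (14, np.int64(4), np.int64(136), np.int64(94), np.int64(32), np.int64(-30)) (11, np.int64(26), np.int64(129), np.int64(117), np.int64(18), np.int64(-39)) (24, np.int64(24), np.int64(133), np.int64(114), np.int64(19), np.int64(-38))
60 10 (35, np.int64(44), np.int64(140), np.int64(245), np.int64(32), np.int64(-133)) (35, np.int64(34), np.int64(138), np.int64(232), np.int64(27), np
[... 436 characters left out ...]
.int64(127), np.int64(246), np.int64(41), np.int64(-128))
70 0 (34, np.int64(54), np.int64(133), np.int64(249), np.int64(54), np.int64(-122)) (34, np.int64(44), np.int64(132), np.int64(239), np.int64(49), np.int64(-119)) (34, np.int64(58), np.int64(116), np.int64(256), np.int64(55), np.int64(-129)) (34, np.int64(58), np.int64(120), np.int64(256), np.int64(55), np.int64(-128))
70 10 (34, np.int64(47), np.int64(139), np.int64(230), np.int64(47), np.int64(-114)) (34, np.int64(36), np.int64(138), np.int64(217), np.int64(43), np.int64(-109)) (34, np.int64(53), np.int64(123), np.int64(240), np.int64(47), np.int64(-122)) (34, np.int64(53), np.int64(127), np.int64(239), np.int64(48), np.int64(-121))
```

```bash
cat > plan.py <<'E'
from fk import *
import heapq,sys,time
def err(q,t,T):
    r=fk(q,p0); return np.r_[(r[5]-t)/10,R.from_matrix(T@r[6].T).as_rotvec()*30*-1]
def ikf(t,T,q):
    q=np.clip(q,LO,HI)
    for _ in range(12):
        e=err(q,t,T); n=np.linalg.norm(e)
        if n<.05: return q,n
        J=np.array([(err(q+d,t,T)-e)/.1 for d in np.eye(6)*.1]).T
        free=np.ones(6,bool)
        for _ in range(3):
            dq=np.zeros(6); Jf=J[:,free]; dq[free]=-np.linalg.solve(Jf.T@Jf+1e-4*np.eye(free.sum()),Jf.T@e)
            dq*=min(1,15/abs(dq).max()); bad=free&(((q+dq)<LO)|((q+dq)>HI))
            if not bad.any(): break
            free&=~bad
        q=np.clip(q+dq,LO,HI)
    return q,np.linalg.norm(err(q,t,T))
if __name__=='__main__':
    be,ps=float(sys.argv[1]),float(sys.argv[2]); T=ori(be,ps); S=40
    g0=np.array([460.,300,110]); q,e=ik(g0,T,[12,-8,140,87,26,-19]); print('start',e,q.round(),clear(q))
    seen={(0,0,0):q}; par={(0,0,0):None}; H=[(0,(0,0,0))]; t0=time.time(); goal=None; best=g0
    while H and time.time()-t0<200:
        _,k=heapq.heappop(H); pos=g0+S*np.array(k)
        if pos[2]>620: goal=k;break
        for d in ((1,0,0),(-1,0,0),(0,1,0),(0,-1,0),(0,0,1),(0,0,-1),(-1,1,0),(-1,0,1),(0,1,1),(-1,-1,0)):
            n=tuple(np.add(k,d)); 
            if n in seen: continue
            t=g0+S*np.array(n)
            if t[2]<90: continue
            q,e=ikf(t,T,seen[k])
            if e>.3 or abs(q-seen[k]).max()>60 or clear(q)[0]<3: continue
            seen[n]=q;par[n]=k; heapq.heappush(H,(t[0]*1.0-t[2]*.7,n))
    print(len(seen),time.time()-t0, 'minx',min((g0+S*np.array(k))[0] for k in seen),'goal',goal)
    if goal:
        k=goal
        while k: print((g0+S*np.array(k)).astype(int),seen[k].round().astype(int),round(clear(seen[k])[0])); k=par[k]
    else:
        for k in sorted(seen,key=lambda k:k[0])[:5]: print((g0+S*np.array(k)).astype(int),seen[k].round().astype(int),clear(seen[k]))
E
(timeout 260 python3 plan.py 53 46 > o1 & timeout 260 python3 plan.py 48 46 > o2 & timeout 260 python3 plan.py 50 35 > o3 & timeout 260 python3 plan.py 45 46 > o4 & wait); head -30 o1 o2 o3 o4
```

```text
==> o1 <==
start 1.6312852381643055 [ 11. -22. 143.  65.  31.   4.] (np.float64(21.347037082244526), array([197.,  89., 381.]))
73 3.5854687690734863 minx -20.0 goal (np.int64(-12), np.int64(5), np.int64(13))
[-20 500 630] [117 -26  90 -49  91 148] 134
[-20 500 590] [117 -28  95 -49  89 151] 129
[ 20 500 550] [111 -33 103 -47  83 149] 137
[ 20 500 510] [111 -34 108 -47  81 152] 135
[ 60 500 470] [104 -38 115 -45  74 149] 124
[100 500 430] [ 97 -41 121 -42  68 146] 87
[100 500 390] [ 97 -42 125 -44  65 149] 104
[140 500 350] [ 90 -43 130 -41  57 145] 100
[180 500 310] [ 82 -43 134 -39  49 141] 63
[220 500 270] [ 75 -41 137 -36  41 137] 43
[260 460 270] [ 64 -50 142 -23  39 120] 22
[300 460 230] [ 57 -43 142 -18  30 113] 53
[340 460 190] [ 51 -35 142 -11  20 103] 45
[380 460 150] [ 45 -24 140   4  11  86] 46
[420 420 150] [ 35 -25 141  37  15  47] 26
[460 380 150] [ 25 -23 140  54  21  25] 8
[460 340 150] [ 18 -28 143  55  27  20] 10
[460 300 110] [ 11 -22 143  65  31   4] 21

==> o2 <==
start 0.21888899839208695 [ 13. -25. 143.  53.  31.  18.] (np.float64(16.411673373806835), array([1
[... 1442 characters left out ...]
80 460 350] [ 87 -43 128 -42  65 150] 63
[220 460 310] [ 80 -42 132 -40  57 147] 23
[220 420 270] [ 78 -51 141 -39  56 146] 42
[260 420 270] [ 70 -51 141 -34  51 137] 20
[300 420 230] [ 62 -46 142 -32  41 133] 59
[340 420 190] [ 55 -38 143 -31  31 130] 60
[380 420 150] [ 49 -28 141 -32  21 130] 50
[420 380 150] [ 39 -30 142  -9  18 101] 27
[460 340 150] [ 28 -30 142  17  18  70] 10
[460 300 110] [ 22 -25 143  34  18  49] 23

==> o4 <==
start 2.0241515882425036e-14 [ 14. -25. 141.  45.  32.  25.] (np.float64(5.960100861198697), array([195., 102., 402.]))
1 0.3470287322998047 minx 460.0 goal None
[460 300 110] [ 14 -25 141  45  32  25] (np.float64(5.960100861198697), array([195., 102., 402.]))
```

```bash
python3 -m crank '[[0,0,-50,0,8.5]]'|sed -n 3p;python3 -m crank '[[0,0,-50,0,8.5]]'|sed -n 3p;python3 -m crank '[[0,0,-50,0,8.5]]'|sed -n 3p; python3 k.py
cat > chk.py <<'E'
# check a polyline of TCP waypoints (x,y,z,turn_rad absolute from now) from the present pose; print joints and tool-axis shifts
from plan import *; from bench import sense
def run(W,seg=40,dest=None):
    s=sense(); q=s['joint_pos']; T0=R.from_euler('xyz',s['tcp_rot'],degrees=True).as_matrix(); z=T0[:,2]
    p=s['tool_pos']; a0=0.; st=p.copy()
    print('beta',np.degrees(np.arccos(-z[2])).round(1),'psi',np.degrees(np.arctan2(z[1],z[0])).round(1),'y.z',T0[2,1].round(3))
    for w in W:
        w=np.array(w,float); n=max(1,int(np.ceil(np.linalg.norm(w[:3]-p)/seg)))
        mc=1e9;me=0;md=0
        for i in range(1,n+1):
            k=i/n; t=p+(w[:3]-p)*k; a=a0+(w[3]-a0)*k
            q2,e=ikf(t,T0@E('z',np.degrees(a)),q); md=max(md,abs(q2-q).max()); q=q2; me=max(me,e); c=clear(q)
            if c[0]<mc: mc,wh=c
        p=w[:3];a0=w[3]
        print(w,'err',me.round(2),'step',md.round(),'clr',mc.round(),wh,'q',q.round().astype(int),'shift',(T0.T@(p-st)/10).round(1))
E
python3 - <<'E'
from chk import *
run([(-40,150,900,-.35),(-40,400,750,-.35),(-20,480,600,-.35),(20,500,510,-.35),(60,500,430,-.35),(100,500,310,-.35),(180,500,230,-.35),(260,500,150,-.35),(300,500,110,-.35),(380,420,110,-.2),(420,380,110,0),(470,330,110,0),(482,304,110,0)])
E
```

```text
tcp_rot: [-176.7, -48.7, 46.6]
tcp_rot: [-176.5, -50.2, 46.5]
tcp_rot: [-176.3, -51.7, 46.3]
14.3 [56.98, -29.87, 1.34, -11.81, 156.47, 85.75] [-88.3 -93.2 941.6] [-176.3  -51.7   46.3] [0.1 0.4 0.4] 85.05117723171763 0.0
beta 51.8 psi 51.0 y.z -0.04
[-4.0e+01  1.5e+02  9.0e+02 -3.5e-01] err 0.03 step 17.0 clr 218.0 [  4. 135. 904.] q [ 29 -49  50  21 128  73] shift [  9.7 -12.1  19.8]
[-4.0e+01  4.0e+02  7.5e+02 -3.5e-01] err 12.0 step 12.0 clr 179.0 [ 35.  37. 318.] q [-43 -49  42 103 140  84] shift [  9.2 -27.8  44.4]
[-2.0e+01  4.8e+02  6.0e+02 -3.5e-01] err 23.12 step 7.0 clr 169.0 [ 36.  41. 334.] q [-62 -49  20 133 139 105] shift [  1.8 -30.9  59.5]
[ 2.0e+01  5.0e+02  5.1e+02 -3.5e-01] err 29.03 step 6.0 clr 163.0 [ 28.  70. 366.] q [-69 -49   3 142 133 114] shift [ -2.6 -28.8  68.3]
[ 6.0e+01  5.0e+02  4.3e+02 -3.5e-01] err 34.59 step 3.0 clr 141.0 [ 81. 628. 673.] q [-78 -49   3 151 132 111] shift [ -7.2 -25.5  75.2]
[ 1.0e+02  5.0e+02  3.1e+02 -3.5e-01] err 43.64 step 3.0 clr 76.0 [146. 631. 658.] q [-87 -49   3 160 131 106] shift [-14.9 -22.   84.6]
[ 1.8e+02  5.0e+02  2.
[... 231 characters left out ...]
5] shift [-20.6  -9.2 102.4]
[ 3.0e+02  5.0e+02  1.1e+02 -3.5e-01] err 59.75 step 2.0 clr -60.0 [245. 558. 963.] q [-111  -49    3  166  125   82] shift [-22.   -6.  106.9]
[ 3.8e+02  4.2e+02  1.1e+02 -2.0e-01] err 60.04 step 5.0 clr -60.0 [242. 381. 809.] q [-125  -49    3  172  126   79] shift [-22.2   5.2 105.9]
[420. 380. 110.   0.] err 60.04 step 4.0 clr -60.0 [254. 235. 706.] q [-132  -49    3  174  126   85] shift [-22.2  10.9 105.5]
[470. 330. 110.   0.] err 59.94 step 4.0 clr -70.0 [248. 138. 559.] q [-140  -49    3  177  126   77] shift [-22.3  17.9 104.9]
[482. 304. 110.   0.] err 59.84 step 4.0 clr -70.0 [256. 122. 559.] q [-144  -49    3  179  127   75] shift [-23.   20.5 103.9]
```

Run:
```python
from chk import *
run([(0,43,930,0),(80,165,930,0),(150,275,880,-.2),(120,330,850,-.35),(60,420,780,-.35),(0,480,650,-.35),(20,500,510,-.35),(60,500,430,-.35),(100,500,310,-.35),(180,500,230,-.35),(260,500,150,-.35),(300,500,110,-.35),(380,420,110,-.2),(420,380,110,0),(470,330,110,0),(482,304,110,0)])
```

```text
beta 51.8 psi 51.0 y.z -0.04
[  0.  43. 930.   0.] err 0.01 step 15.0 clr 183.0 [ 39.  20. 922.] q [ 57 -44  39  -6 132  92] shift [ 9.  -2.2 13.4]
[ 80. 165. 930.   0.] err 0.0 step 3.0 clr 103.0 [119. 142. 922.] q [ 57 -39  48  -6 119  94] shift [17.9 -4.1 24.8]
[ 1.50e+02  2.75e+02  8.80e+02 -2.00e-01] err 0.04 step 4.0 clr 30.0 [192. 256. 879.] q [ 58 -38  62  -6 105  84] shift [21.9 -5.8 38.1]
[ 1.2e+02  3.3e+02  8.5e+02 -3.5e-01] err 0.03 step 21.0 clr 44.0 [178. 286. 867.] q [ 89 -36  66 -30 103  92] shift [ 20.7 -11.5  41.8]
[ 6.0e+01  4.2e+02  7.8e+02 -3.5e-01] err 0.0 step 6.0 clr 73.0 [149. 338. 837.] q [105 -32  75 -40  98 107] shift [ 16.7 -21.6  48.7]
[ 0.0e+00  4.8e+02  6.5e+02 -3.5e-01] err 0.0 step 5.0 clr 133.0 [  27. -197.  633.] q [113 -31  91 -44  90 122] shift [  6.6 -29.6  57.4]
[ 2.0e+01  5.0e+02  5.1e+02 -3.5e-01] err 0.0 step 5.0 clr 133.0 [  27. -207.  627.] q [108 -37 109 -43  77 128] shift [ -2.6 -28.8  68.3]
[ 6.0e+01  5.0e+02  4.3e+02 -3.5e-01] err 0.0 step 4.0 clr 119.0 [104. 485. 434.] q [101 -42 121 -40  68 127] shift [ -7.2 -25.5  75.2]
[ 1.0e+02  5
[... 326 characters left out ...]
[ 92. 299. 366.] q [ 63 -28 142 -32  19 112] shift [-20.6  -9.2 102.4]
[ 3.0e+02  5.0e+02  1.1e+02 -3.5e-01] err 0.0 step 6.0 clr 77.0 [266. 527.  93.] q [ 57 -20 141 -34   8 110] shift [-22.   -6.  106.9]
[ 3.8e+02  4.2e+02  1.1e+02 -2.0e-01] err 1.14 step 40.0 clr 50.0 [169. 183. 366.] q [ 35 -22 142  50  16  23] shift [-22.2   5.2 105.9]
[420. 380. 110.   0.] err 1.02 step 7.0 clr 35.0 [201. 148. 363.] q [ 25 -22 142  62  23  16] shift [-22.2  10.9 105.5]
[470. 330. 110.   0.] err 0.0 step 8.0 clr 16.0 [209. 100. 381.] q [ 13 -18 140  68  32   2] shift [-22.3  17.9 104.9]
[482. 304. 110.   0.] err 0.0 step 5.0 clr 11.0 [189.  78. 401.] q [  8 -18 140  68  35  -1] shift [-23.   20.5 103.9]
```

```bash
python3 -m crank '[[1.3,-0.3,2,0,8.5],[2.6,-0.6,4,0,8.5],[4,-1,6,0,8.5],[6,-1.5,9,0,8.5],[9,-2.2,13.4,0,8.5],[11.2,-2.7,16.2,0,8.5],[13.4,-3.2,19,0,8.5],[15.6,-3.7,22,0,8.5],[17.9,-4.1,24.8,0,8.5],[18.9,-4.5,28,-0.05,8.5],[19.9,-5,31.4,-0.1,8.5],[20.9,-5.4,34.8,-0.15,8.5],[21.9,-5.8,38.1,-0.2,8.5],[21.6,-7.2,39,-0.24,8.5],[21.3,-8.6,40,-0.28,8.5],[21,-10,41,-0.32,8.5],[20.7,-11.5,41.8,-0.35,8.5],[20.7,-11.5,41.8,-0.35,8.5]]'; python3 k.py
python3 - <<'E'
from chk import *
run([(60,420,780,0),(0,480,650,0),(20,500,510,0),(60,500,430,0),(100,500,310,0),(180,510,230,0),(260,520,150,0),(310,510,120,0.),(350,480,120,.1),(390,440,120,.2),(420,400,110,.35),(470,340,110,.35),(482,304,110,.35),(482,304,56,.35)])
print('--up variant')
run([(60,420,780,0),(0,480,650,0),(20,500,510,0),(60,500,430,0),(100,500,310,0),(180,510,230,0),(260,520,180,0),(310,500,170,0.),(350,480,150,.1),(390,440,140,.2),(420,400,130,.35),(470,340,120,.35),(482,304,110,.35),(482,304,56,.35)])
E
```

```text
time: 16.1
tool_pos: [119.2, 333.3, 846.5]
tcp_rot: [159.5, -48.2, 77.8]
ft_force: [0.0, 0.2, -0.3]
finger_gap: 84.9
grip_force: 0.0
16.1 [89.01, -35.57, 66.67, -29.46, 102.45, 91.56] [119.2 333.3 846.5] [159.5 -48.2  77.8] [ 0.   0.2 -0.3] 84.9150101209538 0.0
beta 51.4 psi 51.1 y.z 0.234
[ 60. 420. 780.   0.] err 0.0 step 6.0 clr 74.0 [148. 341. 834.] q [105 -31  75 -39  98 106] shift [ -0.1 -10.6   6.5]
[  0. 480. 650.   0.] err 0.0 step 5.0 clr 133.0 [ 89. 421. 752.] q [113 -31  91 -43  90 122] shift [ -6.8 -21.5  15.3]
[ 20. 500. 510.   0.] err 0.0 step 5.0 clr 134.0 [  26. -207.  627.] q [108 -37 109 -42  78 127] shift [-15.6 -24.   26.3]
[ 60. 500. 430.   0.] err 0.0 step 4.0 clr 119.0 [104. 486. 434.] q [101 -42 120 -40  68 126] shift [-21.  -22.4  33.2]
[100. 500. 310.   0.] err 0.0 step 4.0 clr 116.0 [114. 486. 404.] q [ 93 -45 134 -40  55 128] shift [-29.4 -21.8  42.7]
[180. 510. 230.   0.] err 0.0 step 6.0 clr 110.0 [134. 489. 358.] q [ 78 -40 140 -36  37 120] shift [-33.6 -17.2  52.2]
[260. 520. 150.   0.] err 0.0 step 7.0 clr 111.0 [ 92. 311. 364.] q [ 65 -25 140 -36  1
[... 2050 characters left out ...]
  14  63] shift [-39.1  -3.1  63.7]
[3.9e+02 4.4e+02 1.4e+02 2.0e-01] err 0.01 step 15.0 clr 31.0 [195. 211. 370.] q [ 37 -24 141  40  17  36] shift [-41.9   1.9  63.9]
[4.2e+02 4.0e+02 1.3e+02 3.5e-01] err 0.0 step 8.0 clr 25.0 [194. 161. 378.] q [ 28 -24 142  55  22  25] shift [-44.8   6.1  63.5]
[4.7e+02 3.4e+02 1.2e+02 3.5e-01] err 0.01 step 10.0 clr 8.0 [209. 107. 390.] q [ 15 -19 140  65  31   7] shift [-48.8  12.9  62.9]
[4.82e+02 3.04e+02 1.10e+02 3.50e-01] err 0.0 step 7.0 clr 9.0 [190.  78. 402.] q [  8 -18 140  67  35   0] shift [-51.7  15.3  62. ]
[4.82e+02 3.04e+02 5.60e+01 3.50e-01] err 0.0 step 9.0 clr 18.0 [197.  79. 385.] q [  8  -8 139  81  33 -17] shift [-55.7  14.   65.3]
```

```bash
python3 -m crank '[[0,-3.5,2.2,0,8.5],[0,-7,4.4,0,8.5],[-0.1,-10.6,6.5,0,8.5],[-1.8,-13.3,8.7,0,8.5],[-3.5,-16,10.9,0,8.5],[-5.1,-18.8,13.1,0,8.5],[-6.8,-21.5,15.3,0,8.5],[-9,-22.1,18,0,8.5],[-11.2,-22.8,20.8,0,8.5],[-13.4,-23.4,23.5,0,8.5],[-15.6,-24,26.3,0,8.5],[-17.4,-23.5,28.6,0,8.5],[-19.2,-23,30.9,0,8.5],[-21,-22.4,33.2,0,8.5],[-23.8,-22.2,36.4,0,8.5],[-26.6,-22,39.5,0,8.5],[-29.4,-21.8,42.7,0,8.5],[-29.4,-21.8,42.7,0,8.5]]'; python3 k.py
python3 - <<'E'
from chk import *
run([(180,510,230,0),(260,520,180,0),(310,500,170,0.),(350,480,150,.1),(390,440,140,.2),(420,400,130,.35)])
E
```

```text
time: 17.9
tool_pos: [104.5, 497.5, 304.4]
tcp_rot: [159.5, -47.8, 77.2]
ft_force: [-0.7, 0.2, -2.2]
finger_gap: 84.7
grip_force: 0.0
17.9 [92.77, -44.45, 134.46, -39.81, 54.92, 127.82] [104.5 497.5 304.4] [159.5 -47.8  77.2] [-0.7  0.2 -2.2] 84.70175304262598 0.0
beta 51.0 psi 50.4 y.z 0.235
[180. 510. 230.   0.] err 0.0 step 6.0 clr 110.0 [134. 490. 358.] q [ 78 -39 139 -36  38 121] shift [-3.6  4.1  9.2]
[260. 520. 180.   0.] err 0.0 step 5.0 clr 100.0 [ 90. 314. 396.] q [ 65 -28 138 -30  23 110] shift [-5.4  9.3 16.9]
[310. 500. 170.   0.] err 0.0 step 12.0 clr 59.0 [140. 295. 386.] q [ 56 -27 139 -13  18  88] shift [-6.7 14.3 18.8]
[3.5e+02 4.8e+02 1.5e+02 1.0e-01] err 0.01 step 12.0 clr 44.0 [180. 275. 366.] q [ 48 -24 139   8  14  68] shift [-8.9 18.2 20.8]
[3.9e+02 4.4e+02 1.4e+02 2.0e-01] err 0.0 step 15.0 clr 31.0 [194. 214. 372.] q [ 38 -24 140  37  17  40] shift [-11.7  23.2  21. ]
[4.2e+02 4.0e+02 1.3e+02 3.5e-01] err 0.0 step 9.0 clr 25.0 [193. 163. 380.] q [ 29 -24 141  52  21  28] shift [-14.6  27.4  20.8]
```

```bash
python3 -m crank '[[-1.2,1.4,3.1,0,8.5],[-2.4,2.8,6.2,0,8.5],[-3.6,4.1,9.2,0,8.5],[-4.2,5.8,11.8,0,8.5],[-4.8,7.5,14.4,0,8.5],[-5.4,9.3,16.9,0,8.5],[-5.8,11,17.5,0,8.5],[-6.2,12.7,18.1,0,8.5],[-6.7,14.3,18.8,0,8.5],[-7.4,15.6,19.5,0.03,8.5],[-8.2,16.9,20.2,0.06,8.5],[-8.9,18.2,20.8,0.1,8.5],[-9.8,19.9,20.9,0.13,8.5],[-10.7,21.5,21,0.16,8.5],[-11.7,23.2,21,0.2,8.5],[-12.6,24.6,21,0.25,8.5],[-13.6,26,20.9,0.3,8.5],[-14.6,27.4,20.8,0.35,8.5],[-14.6,27.4,20.8,0.35,8.5]]'; python3 k.py
python3 - <<'E'
from h import *
s=sense(); a,d=snapshot('wrist'); np.savez('w1',a=a,d=d,pos=s['tool_pos'],rot=s['tcp_rot']); b,_=snapshot('top')
g=np.hstack([a,b])[:,:,::-1]; cv2.imwrite('pics/w1.png',cv2.resize(g,(800,300),interpolation=cv2.INTER_AREA))
E
```

```text
time: 19.8
tool_pos: [421.7, 407.6, 141.7]
tcp_rot: [-176.3, -51.8, 46.2]
ft_force: [0.9, 0.2, -0.0]
finger_gap: 84.5
grip_force: 0.0
19.8 [29.08, -24.35, 140.73, 51.99, 21.76, 29.12] [421.7 407.6 141.7] [-176.3  -51.8   46.2] [ 0.9  0.2 -0. ] 84.47035224407222 0.0
```

View pics/w1.png

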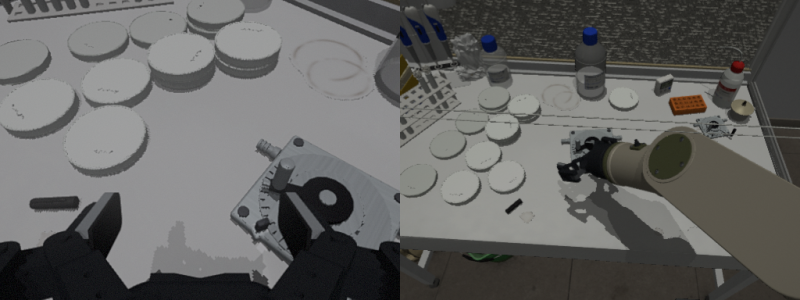

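The wrist view (left half) shows the adjuster handle at (283,170), the hub at (328,198) and the tooth at (262,225). The arm is now inside under the glass, with no contact.

Run:
```python
from h import *
Z=np.load('w1.npz'); s=dict(tool_pos=Z['pos'],tcp_rot=Z['rot']); C=cam('wrist',s); P=cloud(C,Z['d'])
ok=np.isfinite(P).all(2)&(abs(P[...,0]-545)<110)&(abs(P[...,1]-375)<110)
def show(n,q): 
    if len(q): print(n,len(q),np.median(q,0).round(1),q.min(0).round(1),q.max(0).round(1))
u=np.arange(512)[None]*np.ones((384,1))
m=ok&(P[...,2]>42)&(P[...,2]<80)
n,L,st,ce=cv2.connectedComponentsWithStats(m.astype(np.uint8))
for i in range(1,n):
    if st[i,4]>40: print(st[i]); show('hi',P[L==i])
for z in (45,60,70): show(z,P[m&(abs(P[...,2]-z)<4)&(u<400)])
hub=plane(C,(420,252),33)[0]; t=plane(C,(335,288),31)[0]; print(hub.round(1),t.round(1))
q=P[ok&(abs(P[...,2]-33)<2.5)&(abs(P[...,0]-547)<40)&(abs(P[...,1]-375)<40)]; show('hubtop',q)
g=Z['a'].astype(int).sum(2); mm=ok&(abs(P[...,2]-14)<2); show('plate',P[mm]); print(cv2.minAreaRect(P[mm][:,:2].astype(np.float32)))
crop=Z['a'][180:330,290:490,::-1]; cv2.imwrite('pics/w1c.png',cv2.resize(crop,(800,600),interpolation=cv2.INTER_CUBIC))
```

```text
[350 202  28  36 670]
hi 670 [522.8 414.1  65.1] [519.9 408.4  42. ] [533.4 422.   73.3]
45 95 [521.7 413.3  45.7] [519.9 408.7  42. ] [530.6 421.6  49. ]
60 127 [521.5 413.2  60.1] [520.  408.6  56.2] [527.8 421.4  64. ]
70 317 [525.4 414.8  71. ] [519.9 408.4  66. ] [533.4 422.   73.3]
[550.5 375.4  33. ] [484.1 398.9  31. ]
hubtop 1912 [549.8 376.3  31.1] [520.3 352.1  30.5] [573.7 414.6  35.2]
plate 9958 [573.9 392.2  14.6] [476.8 312.1  12. ] [622.3 471.6  16. ]
((546.8564453125, 388.22021484375), (135.3661346435547, 158.7766876220703), 9.246878623962402)
```

View pics/w1c.png

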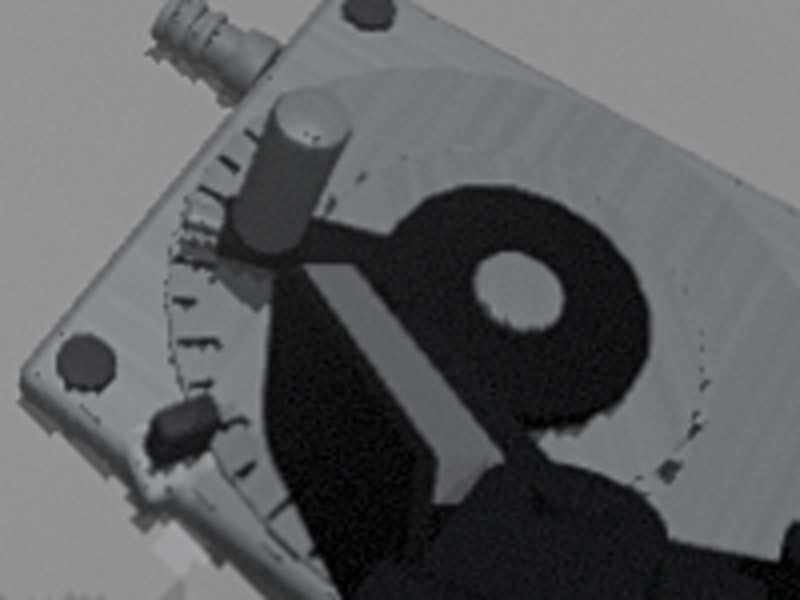

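The crop shows the handle base at (270,235), the hub disc at (519,290) and the tooth at (183,430). That gives a block centre of (550.5,375.4), a yaw of 9.5° and the adjuster at -0.67. The tight lever handle should be near (480,305).

Run:
```python
from chk import *
run([(440,370,125,0),(465,330,115,0),(478,303,107,0),(478,303,56,0),(495,288,56,0),(513,279,56,0),(536,274.5,56,0),(536,274.5,105,0),(520,340,110,0),(525,413,110,0),(525,413,56,0),(514,402,56,0),(506,390,56,0),(506,390,105,0)])
```

```text
beta 51.8 psi 50.9 y.z -0.038
[440. 370. 125.   0.] err 0.0 step 8.0 clr 21.0 [201. 152. 379.] q [ 21 -23 142  61  26  15] shift [-2.1  4.1 -0.4]
[465. 330. 115.   0.] err 0.0 step 6.0 clr 16.0 [203.  99. 384.] q [ 13 -20 141  66  32   4] shift [-3.7  8.6 -1. ]
[478. 303. 107.   0.] err 0.0 step 6.0 clr 15.0 [216.  81. 379.] q [  8 -18 141  68  35  -1] shift [-4.9 11.4 -1.5]
[478. 303.  56.   0.] err 0.0 step 8.0 clr 23.0 [192.  78. 383.] q [  8  -8 140  82  33 -18] shift [-8.9 11.6  1.7]
[495. 288.  56.   0.] err 0.0 step 3.0 clr 17.0 [189.  67. 392.] q [  5  -6 138  81  35 -19] shift [-8.9 13.8  1.6]
[513. 279.  56.   0.] err 0.0 step 3.0 clr 6.0 [207.  62. 392.] q [  3  -3 136  80  36 -19] shift [-8.5 15.8  2. ]
[536.  274.5  56.    0. ] err 0.0 step 4.0 clr -11.0 [203.  59. 418.] q [  2   0 132  80  37 -20] shift [-7.7 17.8  2.8]
[536.  274.5 105.    0. ] err 0.0 step 6.0 clr -23.0 [215.  59. 422.] q [  2  -8 133  70  39  -8] shift [-3.9 17.6 -0.2]
[520. 340. 110.   0.] err 0.0 step 5.0 clr -18.0 [207.  78. 424.] q [ 13  -8 132  71  31  -2] shift [-1.3 12.1  2.7]
[525. 413. 110.   0.] err 0.0 step 5.0 clr -26.0 [215. 145. 427.] q [ 23  -2 127  73  23   3] shift [2.2 7.7 7.4]
[525. 413.  56.   0.] err 0.0 step 10.0 clr -16.0 [222. 148. 410.] q [ 23   6 126  91  22 -17] shift [-2.   7.9 10.7]
[514. 402.  56.   0.] err 0.03 step 2.0 clr -2.0 [192. 132. 417.] q [ 22   4 129  91  22 -17] shift [-3.   7.8  9.5]
[506. 390.  56.   0.] err 0.04 step 2.0 clr 6.0 [183. 124. 417.] q [ 21   2 131  90  23 -18] shift [-3.8  8.   8.4]
[506. 390. 105.   0.] err 0.0 step 9.0 clr -9.0 [223. 138. 402.] q [ 21  -6 131  74  24   1] shift [-0.   7.8  5.3]
```

Run:
```python
from chk import *
from h import snapshot,cam,cloud
q=sense()['joint_pos']; o,el,el2,w,w2,t,T=fk(q,p0)
for n in ('top','scene'):
    a,d=snapshot(n); P=cloud(cam(n),d).reshape(-1,3); P=P[np.isfinite(P).all(1)]
    u=(w-el2)/np.linalg.norm(w-el2); v=P-el2; k=v@u; perp=v-k[:,None]*u; dist=np.linalg.norm(perp,axis=1)
    up=np.array([0,0,1])-u*u[2]; up/=np.linalg.norm(up); h=perp@up
    m=(dist<150)&(P[:,0]<239)
    for s in range(0,680,40):
        j=m&(k>=s)&(k<s+40)
        if j.sum()>20: print(n,s,j.sum(),'max dist',np.percentile(dist[j],[50,99]).round(),'up',np.percentile(h[j],[1,50,99]).round())
print('el2',el2.round(),'w',w.round())
run([(440,370,125,0),(465,330,115,0),(478,303,107,0),(478,303,56,0),(495,288,56,0),(513,279,56,0),(532,275,56,0),(500,240,60,0),(470,300,62,0),(490,365,62,0),(525,413,56,0),(514,402,56,0),(506,390,56,0),(475,350,62,0),(475,300,62,0)])
```

```text
top 320 1681 max dist [71. 79.] up [14. 33. 49.]
top 360 5868 max dist [68. 79.] up [23. 46. 78.]
top 400 5406 max dist [69. 80.] up [22. 51. 79.]
top 440 4088 max dist [69. 80.] up [22. 51. 80.]
top 480 3043 max dist [69. 80.] up [21. 50. 80.]
top 520 1279 max dist [72. 81.] up [20. 37. 63.]
top 560 104 max dist [77. 81.] up [-38.  24.  35.]
scene 440 2243 max dist [65. 79.] up [-77.  33.  76.]
scene 480 2734 max dist [66. 80.] up [-78.  27.  76.]
scene 520 2015 max dist [67. 81.] up [-79.  11.  58.]
scene 560 528 max dist [60. 80.] up [-78. -21.  32.]
el2 [-182.  -43.  599.] w [251. 199. 353.]
beta 51.8 psi 51.0 y.z -0.039
[440. 370. 125.   0.] err 0.0 step 8.0 clr 21.0 [201. 152. 379.] q [ 21 -23 142  61  26  15] shift [-2.   4.2 -0.4]
[465. 330. 115.   0.] err 0.0 step 6.0 clr 16.0 [203.  99. 384.] q [ 13 -20 141  66  32   4] shift [-3.6  8.7 -1. ]
[478. 303. 107.   0.] err 0.0 step 6.0 clr 15.0 [185.  77. 399.] q [  8 -18 141  68  35  -1] shift [-4.8 11.5 -1.5]
[478. 303.  56.   0.] err 0.0 step 8.0 clr 22.0 [192.  78. 383.] q [  8  -8 140  82  33 -17] shift [-8.8 11.7  1.7]
[49
[... 575 characters left out ...]
7]
[490. 365.  62.   0.] err 0.0 step 5.0 clr 14.0 [189. 114. 396.] q [ 18  -3 135  86  26 -15] shift [-5.1  8.5  5.7]
[525. 413.  56.   0.] err 0.0 step 5.0 clr -11.0 [204. 141. 417.] q [ 23   6 126  91  22 -16] shift [-1.9  8.1 10.7]
[514. 402.  56.   0.] err 0.03 step 2.0 clr -2.0 [193. 132. 417.] q [ 22   4 129  91  23 -17] shift [-2.8  7.9  9.5]
[506. 390.  56.   0.] err 0.04 step 2.0 clr 5.0 [183. 124. 417.] q [ 21   2 131  90  23 -17] shift [-3.7  8.1  8.4]
[475. 350.  62.   0.] err 0.0 step 4.0 clr 14.0 [191. 117. 395.] q [ 16  -7 138  84  27 -14] shift [-6.4  8.4  4. ]
[475. 300.  62.   0.] err 0.0 step 4.0 clr 30.0 [169.  87. 395.] q [  7 -10 141  80  34 -15] shift [-8.6 11.6  1. ]
```

```bash
cat >> fk.py <<'E'
def pts(q):
    o,el,el2,w,w2,t,T=fk(q,p0); L=[]
    D=E('z',q[0])@E('y',q[1]+q[2])@E('z',q[3]); yy=D[:,1]
    for a,b,r in ((o,el,65),(el,el2,75)): L+=[(a+(b-a)*k,r) for k in np.linspace(0,1,8)]
    for k in np.linspace(0,1,24):
        c=el2+(w-el2)*k
        L+=[(c,60)] if k<.5 else [(c+yy*s,51) for s in (-30,0,30)]
    L+=[(w+(t-w)*k,50) for k in np.linspace(0,.8,12)]+[(t+T@[0,y,z],16) for y in (-45,45) for z in (-60,-30,0,10)]
    L+=[(t+T@[x,0,-115],25) for x in (40,75)]
    return L
E
cat > srch.py <<'E'
from plan import *
import itertools
from concurrent.futures import ProcessPoolExecutor
H=dict(levT=(480,305,46),lev6=(531,277.3,46),adj0=(526.7,415.2,54),adj1=(507.4,391.5,54))
def one(bp):
    be,ps=bp; T=ori(be,ps); out=[]
    for n,t in H.items():
        t=np.array(t)-11*T[:,2]; best=None
        az=np.degrees(np.arctan2(t[1]-150,t[0]-200))
        for q0 in ([22,-5,135,40,20,40],[25,-10,135,0,25,80],[30,-10,135,-30,20,90]):
            q,e=ikf(t,T,np.array(q0,float))
            if e<.1:
                c=clear(q)[0]
                if best is None or c>best[0]: best=(c,q)
        out.append(best)
    return be,ps,out
if __name__=='__main__':
    with ProcessPoolExecutor() as ex:
        R_=list(ex.map(one,itertools.product((38,41,44,47,50,53,56),(20,25,30,35,40,45,50))))
    for be,ps,o in R_:
        if all(o): print(be,ps,[(round(b[0]),*[int(round(v)) for v in b[1][[0,2,3,4]]]) for b in o])
E
python3 srch.py; python3 -c "
from chk import *
print('now',clear(sense()['joint_pos']))"
```

```text
38 20 [(8, 32, 135, -21, 21), (-12, 24, 131, -8, 18), (-38, 40, 118, -32, 24), (-25, 40, 122, -31, 24)]
38 25 [(13, 29, 136, -7, 19), (-7, 21, 131, 7, 18), (-35, 38, 119, -23, 21), (-25, 37, 123, -21, 21)]
38 30 [(18, 26, 136, 8, 19), (-12, 18, 131, 21, 20), (-36, 36, 119, -11, 19), (-23, 35, 124, -9, 19)]
38 35 [(11, 22, 136, 22, 21), (-23, 16, 131, 32, 23), (-34, 33, 120, 3, 19), (-19, 32, 125, 6, 19)]
38 40 [(0, 19, 136, 32, 24), (-34, 13, 130, 39, 26), (-30, 31, 120, 17, 20), (-18, 30, 125, 19, 20)]
38 45 [(-11, 17, 135, 39, 28), (-38, 11, 129, 43, 30), (-37, 29, 120, 27, 22), (-30, 27, 124, 29, 23)]
38 50 [(-21, 14, 134, 43, 32), (-51, 9, 127, 46, 34), (-50, 26, 119, 35, 26), (-41, 25, 123, 37, 26)]
41 20 [(19, 32, 137, -28, 17), (-1, 24, 133, -12, 14), (-29, 41, 120, -41, 21), (-15, 40, 124, -40, 21)]
41 25 [(25, 29, 138, -10, 15), (8, 21, 133, 10, 14), (-28, 39, 121, -31, 17), (-14, 38, 126, -29, 17)]
41 30 [(33, 25, 138, 12, 15), (-4, 18, 133, 29, 16), (-26, 36, 122, -15, 15), (-12, 35, 126, -13, 15)]
41 35 [(21, 22, 138, 30, 18), (-16, 15, 133, 41, 20), (-21, 33, 122, 5, 14)
[... 1187 characters left out ...]
126, 55, 9), (0, 28, 131, 58, 10)]
47 45 [(13, 13, 141, 69, 24), (-21, 7, 134, 70, 29), (-25, 27, 126, 65, 14), (-13, 25, 130, 67, 16)]
47 50 [(3, 10, 139, 69, 30), (-31, 4, 132, 69, 34), (-36, 24, 125, 68, 20), (-21, 22, 129, 69, 22)]
50 45 [(22, 12, 142, 80, 25), (-14, 6, 136, 80, 30), (-22, 26, 128, 85, 14), (-7, 24, 132, 85, 16)]
50 50 [(10, 8, 140, 78, 31), (-23, 3, 134, 77, 35), (-29, 23, 127, 82, 20), (-17, 21, 131, 82, 22)]
53 50 [(18, 7, 142, 86, 33), (-19, 2, 135, 84, 37), (-24, 23, 128, 95, 22), (-10, 20, 133, 94, 23)]
56 50 [(25, 6, 143, 94, 36), (-13, 0, 136, 90, 39), (-17, 22, 129, 107, 24), (-1, 19, 134, 105, 26)]
now (np.float64(10.602847401529111), array([212., 200., 395.]))
```

```bash
echo "min elapsed:" $(( ($(date +%s)-$(stat -c %Y s_top.npz))/60 ))
cat > greedy.py <<'E'
from fk import *
from plan import err
import itertools
def lsq(t,T,q,w=30):
    def f(x):
        r=fk(x,p0); return np.r_[(r[5]-t)/10,R.from_matrix(T@r[6].T).as_rotvec()*w]
    return least_squares(f,np.clip(q,LO+.01,HI-.01),bounds=(LO,HI),max_nfev=25,xtol=1e-5,ftol=1e-5).x
def stepq(q,dirn):
    *_,t,T=fk(q,p0); x=lsq(t+T@(np.array(dirn)/np.linalg.norm(dirn)*50),T,q); return q+np.clip(x-q,-10,10)
def dd(q): z=fk(q,p0)[6][:,2]; return z,np.degrees(np.arccos(-z[2])),np.degrees(np.arctan2(z[1],z[0]))
def greedy(q,n,target=ori(47,34)[:,2]):
    dirs=[d for d in itertools.product((-1,0,1),repeat=3) if any(d)]
    for i in range(n):
        c=[]
        for d in dirs:
            x=stepq(q,d); t=fk(x,p0)[5]
            if clear(x)[0]<25 or t[2]<400: continue
            c.append((np.degrees(np.arccos(min(1,dd(x)[0]@target))),d,x))
        a,d,q=min(c,key=lambda v:v[0]); print(i,d,'ang',round(a,1),'b/psi',*[round(v,1) for v in dd(q)[1:]],'tcp',fk(q,p0)[5].round(),'q',q.round())
        if a<1.5: break
    return q
if __name__=='__main__':
    q=np.array([51.06,-7.67,1.33,-2.87,156.48,90.58]); print('calib: real gave -30.9 after',dd(stepq(q,(10,0,-50)))[1:],'before',dd(q)[1:])
    greedy(np.array([57,-29.87,1.5,-11.8,156.2,85.7]),14)
    print('from mid'); greedy(np.array([57.,-44,39,-6,132,92]),16)
E
timeout 300 python3 greedy.py
```

```text
min elapsed: 18
calib: real gave -30.9 after (np.float64(33.768794364223304), np.float64(49.57076887301317)) before (np.float64(29.853638438492244), np.float64(48.75949941369874))
0 (0, -1, 0) ang 12.4 b/psi 52.2 48.9 tcp [-116.  -65.  943.] q [ 50. -30.   2.  -2. 156.  94.]
1 (0, -1, 0) ang 11.5 b/psi 52.8 47.0 tcp [-143.  -35.  943.] q [ 43. -30.   2.   8. 156. 103.]
2 (0, -1, 0) ang 11.1 b/psi 53.8 45.5 tcp [-167.   -2.  944.] q [ 36. -31.   2.  18. 155. 111.]
3 (-1, -1, 0) ang 11.1 b/psi 53.8 45.5 tcp [-208.   15.  921.] q [ 31. -38.  10.  26. 153. 115.]
4 (0, -1, 0) ang 10.9 b/psi 55.2 43.4 tcp [-226.   48.  928.] q [ 25. -34.   2.  36. 154. 125.]
5 (1, -1, 1) ang 10.9 b/psi 55.2 43.4 tcp [-210.   93.  940.] q [ 20. -35.   6.  39. 150. 124.]
6 (-1, -1, 0) ang 10.9 b/psi 55.2 43.4 tcp [-250.  114.  918.] q [ 16. -39.   9.  47. 150. 129.]
7 (-1, -1, 0) ang 10.9 b/psi 55.2 43.4 tcp [-290.  134.  895.] q [ 13. -42.   9.  56. 150. 136.]
8 (1, 1, 0) ang 10.9 b/psi 55.2 43.4 tcp [-250.  114.  918.] q [ 16. -39.   9.  47. 150. 129.]
9 (-1, -1, 0) ang 10.9 b/psi 55.2 43.4 tcp [-290.  134
[... 750 characters left out ...]
6 tcp [137.  64. 905.] q [ 94. -41.  49. -45. 127.  99.]
4 (0, 0, 1) ang 4.0 b/psi 46.8 39.5 tcp [161.  75. 867.] q [104. -45.  59. -55. 126. 107.]
5 (1, -1, 0) ang 2.0 b/psi 45.5 35.9 tcp [158. 107. 888.] q [114. -37.  53. -65. 129. 112.]
6 (0, -1, 0) ang 1.7 b/psi 45.5 32.8 tcp [138. 142. 890.] q [124. -32.  52. -73. 132. 119.]
7 (-1, 1, 1) ang 1.6 b/psi 45.5 33.4 tcp [154. 116. 851.] q [127. -41.  62. -73. 132. 123.]
8 (-1, 0, 1) ang 1.6 b/psi 45.4 34.2 tcp [155. 116. 805.] q [125. -48.  72. -69. 130. 127.]
9 (1, -1, -1) ang 1.6 b/psi 45.4 34.2 tcp [141. 138. 847.] q [122. -40.  63. -68. 130. 125.]
10 (0, 1, 1) ang 0.7 b/psi 47.7 34.3 tcp [168. 113. 820.] q [125. -48.  71. -71. 129. 125.]
```

```bash
cat > g2.py <<'E'
from greedy import *
from bench import sense
from concurrent.futures import ProcessPoolExecutor
import sys
def stepw(q,d,w=45):
    *_,t,T=fk(q,p0); x=lsq(t+np.array(d)/np.linalg.norm(d)*50,T,q,w); dq=x-q; return q+dq*min(1,9/abs(dq).max())
dirs=[d for d in itertools.product((-1,0,1),repeat=3) if any(d)]
def job(a):
    q,d=a
    for _ in range(3): q=stepw(q,d)
    return d,q
def go(q,n,target):
    with ProcessPoolExecutor() as ex:
        for i in range(n):
            c=[(np.degrees(np.arccos(min(1,dd(x)[0]@target))),d,x) for d,x in ex.map(job,[(q,d) for d in dirs]) if clear(x)[0]>20 and fk(x,p0)[5][2]>120 and x[3]>-72 and abs(x[5])<145]
            a,d,q=min(c,key=lambda v:v[0]); print(i,d,'ang',round(a,1),'b/psi',*[round(v,1) for v in dd(q)[1:]],'tcp',fk(q,p0)[5].round(),'q',q.round())
            if a<1.5: break
if __name__=='__main__':
    tg=ori(47.5,34)[:,2]
    for q in ([101,-42,121,-40,68,107],[78,-40,140,-36,37,100]): print(q); go(np.array(q,float),8,tg)
E
timeout 400 python3 g2.py
```

```text
[101, -42, 121, -40, 68, 107]
0 (0, -1, 0) ang 8.2 b/psi 49.6 44.5 tcp [ 29. 397. 433.] q [115. -51. 124. -46.  87. 113.]
1 (1, -1, 0) ang 0.6 b/psi 47.5 33.1 tcp [ 89. 367. 453.] q [107. -51. 121. -45.  92. 106.]
[78, -40, 140, -36, 37, 100]
0 (0, -1, 0) ang 7.4 b/psi 47.2 44.1 tcp [182. 445. 239.] q [ 79. -51. 143. -32.  51.  95.]
1 (0, -1, 0) ang 3.5 b/psi 44.2 32.6 tcp [176. 397. 225.] q [ 84. -51. 143. -38.  63. 102.]
2 (0, 1, -1) ang 3.3 b/psi 44.4 32.3 tcp [178. 475. 152.] q [ 86. -24. 135. -48.  49. 119.]
3 (-1, -1, 1) ang 3.3 b/psi 44.4 32.3 tcp [ 92. 388. 238.] q [103. -48. 140. -43.  75. 117.]
4 (0, 1, -1) ang 3.1 b/psi 44.6 32.2 tcp [ 93. 475. 155.] q [100. -21. 133. -49.  59. 130.]
5 (0, -1, 1) ang 3.0 b/psi 44.8 32.1 tcp [ 93. 389. 244.] q [103. -48. 139. -44.  75. 117.]
6 (0, 1, -1) ang 2.9 b/psi 45.0 32.0 tcp [ 94. 477. 160.] q [100. -21. 132. -50.  59. 131.]
7 (0, -1, 1) ang 2.8 b/psi 45.2 31.9 tcp [ 94. 389. 250.] q [103. -48. 139. -44.  76. 117.]
```

Run:
```python
from chk import *
run([(390,440,145,-.15),(350,480,155,-.25),(310,500,170,-.35),(260,520,180,-.35),(180,510,230,-.35),(90,495,380,-.35)])
```

```text
beta 51.8 psi 51.0 y.z -0.039
[ 3.90e+02  4.40e+02  1.45e+02 -1.50e-01] err 0.0 step 7.0 clr 19.0 [214. 226. 385.] q [ 37 -25 141  40  17  37] shift [ 0.5 -4.3  0.2]
[ 3.50e+02  4.80e+02  1.55e+02 -2.50e-01] err 0.01 step 15.0 clr 41.0 [187. 274. 375.] q [ 47 -25 140  12  14  64] shift [ 1.4 -9.9  0. ]
[ 3.1e+02  5.0e+02  1.7e+02 -3.5e-01] err 0.0 step 13.0 clr 43.0 [184. 262. 375.] q [ 55 -28 140 -11  17  86] shift [  1.8 -14.3  -1.7]
[ 2.6e+02  5.2e+02  1.8e+02 -3.5e-01] err 0.0 step 13.0 clr 60.0 [142. 290. 398.] q [ 65 -29 139 -30  22 110] shift [  1.3 -19.5  -3.5]
[ 1.8e+02  5.1e+02  2.3e+02 -3.5e-01] err 0.0 step 5.0 clr 102.0 [ 89. 302. 424.] q [ 78 -40 140 -36  37 121] shift [  1.4 -25.1 -11.2]
[ 9.00e+01  4.95e+02  3.80e+02 -3.50e-01] err 0.0 step 6.0 clr 109.0 [134. 480. 384.] q [ 96 -46 128 -39  62 125] shift [  8.6 -31.5 -25.8]
```

```bash
python3 -m crank '[[0.2,-1.5,0.1,-0.05,8.5],[0.4,-2.9,0.1,-0.1,8.5],[0.5,-4.3,0.2,-0.15,8.5],[0.8,-6.2,0.1,-0.18,8.5],[1.1,-8,0,-0.22,8.5],[1.4,-9.9,0,-0.25,8.5],[1.5,-11.4,-0.6,-0.28,8.5],[1.7,-12.9,-1.2,-0.32,8.5],[1.8,-14.3,-1.7,-0.35,8.5],[1.6,-17,-2.6,-0.35,8.5],[1.3,-19.5,-3.5,-0.35,8.5],[1.4,-22.3,-7.3,-0.35,8.5],[1.4,-25.1,-11.2,-0.35,8.5],[4,-27.4,-16.5,-0.35,8.5],[6.4,-29.5,-21.3,-0.35,8.5],[8.6,-31.5,-25.8,-0.35,8.5],[8.6,-31.5,-25.8,-0.35,8.5]]'; python3 k.py
cat > ax.py <<'E'
from g2 import *
s=sense(); q=s['joint_pos']; T=R.from_euler('xyz',s['tcp_rot'],degrees=True).as_matrix()
for d in ((0,-1,0),(1,-1,0),(1,-2,0)): v=np.array(d)/np.linalg.norm(d); print(d,(T.T@v*15).round(1))
if __name__=='__main__': print(dd(q)[1:]); go(q,3,ori(47.5,34)[:,2])
E
python3 ax.py
```

```text
time: 21.7
tool_pos: [87.2, 495.6, 385.2]
tcp_rot: [159.8, -49.0, 77.5]
ft_force: [-0.2, 1.3, 0.2]
finger_gap: 85.4
grip_force: 0.0
21.7 [95.96, -45.95, 127.39, -38.58, 62.33, 124.76] [ 87.2 495.6 385.2] [159.8 -49.   77.5] [-0.2  1.3  0.2] 85.37508078093876 0.0
(0, -1, 0) [-9.6  6.9 -9.2]
(1, -1, 0) [-5.3 14.  -1.3]
(1, -2, 0) [-7.6 11.9 -5. ]
(np.float64(52.0141666021918), np.float64(51.465037960642874))
0 (0, -1, 0) ang 7.0 b/psi 49.8 42.8 tcp [ 55. 413. 393.] q [109. -51. 128. -45.  81. 133.]
1 (1, -1, 1) ang 1.1 b/psi 47.8 35.5 tcp [117. 379. 494.] q [ 99. -51. 116. -42.  89. 118.]
```

```bash
python3 -m crank '[[-9.6,6.9,-9.2,0,8.5]]'>/dev/null;python3 -m crank '[[-9.6,6.9,-9.2,0,8.5]]'>/dev/null;python3 -m crank '[[-9.6,6.9,-9.2,0,8.5]]'>/dev/null;python3 -m crank '[[-9.6,6.9,-9.2,0,8.5]]'>/dev/null; python3 k.py; python3 ax.py
```

```text
22.1 [115.65, -51.12, 127.69, -46.96, 85.69, 136.38] [ 29.9 396.5 397.5] [156.  -45.1  75.3] [-0.6  0.1 -1.1] 84.76403332746177 0.0
(0, -1, 0) [-10.2   7.6  -7.9]
(1, -1, 0) [-5.3 14.   0.3]
(1, -2, 0) [-8.  12.3 -3.3]
(np.float64(49.86619803127617), np.float64(43.252659300212905))
0 (1, -1, 1) ang 1.3 b/psi 48.3 35.4 tcp [ 83. 361. 499.] q [109. -51. 116. -46.  95. 124.]
```

```bash
python3 -m crank '[[-8,12.3,-3.3,0,8.5]]'>/dev/null;python3 -m crank '[[-8,12.3,-3.3,0,8.5]]'>/dev/null;python3 -m crank '[[-8,12.3,-3.3,0,8.5]]'>/dev/null; python3 k.py; python3 ax.py
```

```text
22.4 [123.76, -51.13, 125.49, -50.07, 98.71, 139.82] [ 22.9 341.1 416.2] [152.2 -42.5  73.7] [-0.8 -0.5  0.3] 85.09303419128632 0.0
(0, -1, 0) [-10.6   8.3  -6.6]
(1, -1, 0) [-5.3 13.9  1.8]
(1, -2, 0) [-8.1 12.5 -1.8]
(np.float64(49.32072235101005), np.float64(35.6767371400086))
0 (1, 0, 1) ang 1.6 b/psi 48.9 33.1 tcp [118. 358. 528.] q [102. -51. 113. -45.  94. 117.]
1 (-1, 0, 0) ang 1.4 b/psi 48.8 33.1 tcp [-19. 358. 527.] q [128. -37. 106. -52. 107. 138.]
```

Run:
```python
from srch import *
from chk import run
for bp in ((49.3,35.7),(48,35.7),(47,35.7),(48,34),(49.3,38),(48,38)):
    be,ps,o=one(bp); print(bp,[(round(b[0]),*[int(round(v)) for v in b[1][[0,2,3,4]]]) if b else None for b in o])
run([(60,480,380,0),(100,500,310,0),(180,510,230,0),(260,510,190,0),(310,490,170,.1),(350,460,150,.2),(390,420,130,.35),(420,380,120,.5),(450,330,112,.5),(472,302,105,.5),(472,302,54,.5),(503,278,54,.5),(522,272,54,.5)])
```

```text
(49.3, 35.7) [None, (2, 12, 138, 82, 18), (-3, 33, 128, 67, 2), (10, 31, 132, 73, 4)]
(48, 35.7) [None, (-1, 13, 137, 75, 18), (7, 33, 127, 34, 4), (15, 31, 132, 46, 5)]
(47, 35.7) [(32, 20, 142, 61, 13), (-4, 13, 137, 70, 18), (8, 33, 126, 25, 5), (17, 31, 131, 34, 6)]
(48, 34) [None, (1, 14, 138, 75, 15), (6, 34, 127, 5, 3), (29, 32, 132, 23, 3)]
(49.3, 38) [None, (-2, 11, 138, 81, 21), (-10, 31, 128, 79, 5), (4, 30, 132, 80, 7)]
(48, 38) [(31, 18, 143, 71, 16), (-5, 11, 137, 75, 20), (-8, 31, 127, 57, 6), (5, 30, 132, 62, 7)]
beta 49.3 psi 35.7 y.z 0.344
[ 60. 480. 380.   0.] err 0.0 step 6.0 clr 81.0 [  84. -263.  569.] q [107 -33 119 -47  78 138] shift [ 8.2 -6.1 10.8]
[100. 500. 310.   0.] err 0.0 step 4.0 clr 136.0 [114. 466. 366.] q [100 -30 124 -48  68 139] shift [ 5.7 -6.6 18.7]
[180. 510. 230.   0.] err 0.0 step 5.0 clr 124.0 [125. 512. 356.] q [ 87 -27 131 -49  52 137] shift [ 2.6 -3.8 29.3]
[260. 510. 190.   0.] err 0.0 step 4.0 clr 111.0 [178. 512. 329.] q [ 74 -23 132 -49  39 132] shift [ 1.6  0.9 36.8]
[3.1e+02 4.9e+02 1.7e+02 1.0e-01] err 0.0 step 4.0 clr 73.0 [121. 
[... 385 characters left out ...]
0.] q [ 38 -25 143  -8  14 101] shift [-9.  17.8 45.5]
[450.  330.  112.    0.5] err 0.93 step 19.0 clr 34.0 [202. 193. 374.] q [ 27 -25 143  24  16  63] shift [-12.5  22.6  45.6]
[472.  302.  105.    0.5] err 0.73 step 22.0 clr 20.0 [211. 157. 385.] q [ 20 -23 143  41  18  41] shift [-14.5  25.6  46.2]
[472.  302.   54.    0.5] err 0.74 step 21.0 clr 29.0 [201. 148. 381.] q [ 20 -14 143  75  12   7] shift [-17.9  23.8  49.5]
[5.03e+02 2.78e+02 5.40e+01 5.00e-01] err 0.01 step 10.0 clr 18.0 [202. 109. 393.] q [ 14 -11 141  81  16  -3] shift [-19.   27.5  50.4]
[5.22e+02 2.72e+02 5.40e+01 5.00e-01] err 0.0 step 3.0 clr 4.0 [203. 101. 409.] q [ 12  -8 139  82  18  -5] shift [-19.   29.3  51.3]
```

```bash
python3 -m crank '[[2,-1.5,2.7,0,8.5],[4.1,-3,5.4,0,8.5],[6.1,-4.6,8.1,0,8.5],[8.2,-6.1,10.8,0,8.5],[7,-6.4,14.7,0,8.5],[5.7,-6.6,18.7,0,8.5],[4.7,-5.6,22.2,0,8.5],[3.6,-4.7,25.7,0,8.5],[2.6,-3.8,29.3,0,8.5],[2.1,-1.5,33,0,8.5],[1.6,0.9,36.8,0,8.5],[0.7,3,38.5,0.05,8.5],[-0.2,5.1,40.3,0.1,8.5],[-1.5,7.1,41.5,0.15,8.5],[-2.8,9.1,42.8,0.2,8.5],[-4.5,11.4,43.8,0.28,8.5],[-6.2,13.7,44.8,0.35,8.5],[-7.6,15.8,45.2,0.42,8.5],[-9,17.8,45.5,0.5,8.5],[-9,17.8,45.5,0.5,8.5]]'; python3 k.py
python3 - <<'E'
from chk import *
run([(440,350,115,.15),(457,325,108,.25),(475,302,105,.25),(475,302,54,.25),(506,277,54,.25),(522,272,54,.25)])
E
```

```text
time: 24.4
tool_pos: [421.3, 379.6, 118.9]
tcp_rot: [-177.8, -49.2, 32.7]
ft_force: [0.2, -0.2, -0.2]
finger_gap: 84.7
grip_force: 0.0
24.4 [37.92, -25.11, 142.56, -7.76, 13.41, 100.96] [421.3 379.6 118.9] [-177.8  -49.2   32.7] [ 0.2 -0.2 -0.2] 84.70014186482162 0.0
beta 49.3 psi 35.6 y.z -0.025
[4.40e+02 3.50e+02 1.15e+02 1.50e-01] err 0.59 step 19.0 clr 42.0 [192. 144. 370.] q [ 32 -25 143  12  14  86] shift [-0.3  3.5  0.1]
[4.57e+02 3.25e+02 1.08e+02 2.50e-01] err 0.79 step 17.0 clr 31.0 [191. 179. 384.] q [ 26 -24 143  29  15  72] shift [-0.8  6.5  0.5]
[4.75e+02 3.02e+02 1.05e+02 2.50e-01] err 0.58 step 17.0 clr 20.0 [213. 157. 385.] q [ 20 -23 143  42  17  55] shift [-0.8  9.5  0.8]
[4.75e+02 3.02e+02 5.40e+01 2.50e-01] err 0.59 step 21.0 clr 23.0 [503. 268.  37.] q [ 20 -13 143  76  12  20] shift [-4.7  9.6  4.1]
[5.06e+02 2.77e+02 5.40e+01 2.50e-01] err 0.01 step 9.0 clr 16.0 [205. 109. 393.] q [ 14 -11 141  81  16  11] shift [-3.9 13.4  4.9]
[5.22e+02 2.72e+02 5.40e+01 2.50e-01] err 0.04 step 3.0 clr 4.0 [203. 101. 409.] q [ 12  -8 139  82  18   9] shift [-3.2 14.7  5.7]
```

```bash
python3 -m crank '[[-0.1,1.2,0,0,7],[-0.2,2.4,0,0,7],[-0.3,3.5,0.1,0,7],[-0.5,4.5,0.2,0,7],[-0.7,5.5,0.3,0,7],[-0.8,6.5,0.5,0,7],[-0.8,7.5,0.6,0,7],[-0.8,8.5,0.7,0,7],[-0.8,9.5,0.8,0,7],[-0.8,9.5,0.8,0,7]]'
cat > see.py <<'E'
from h import *
s=sense(); a,d=snapshot('wrist'); C=cam('wrist',s); P=cloud(C,d); np.savez('w2',a=a,d=d,pos=s['tool_pos'],rot=s['tcp_rot'])
ctr=np.array([550.5,375.4])
for nm,r0 in (('lever',100),('adj',46)):
    rr=np.hypot(P[...,0]-ctr[0],P[...,1]-ctr[1])
    T=R.from_euler('xyz',s['tcp_rot'],degrees=True).as_matrix(); L=(P-s['tool_pos'])@T
    q=P[(abs(rr-r0)<13)&(P[...,2]>44)&(P[...,2]<69)]
    m=(abs(rr-r0)<13)&(P[...,2]>45)&(P[...,2]<76)&~((L[...,2]>-70)&(abs(L[...,0])<16)&(abs(L[...,1])>s['finger_gap']/2-9))
    n,Lb,st,ce=cv2.connectedComponentsWithStats(m.astype(np.uint8))
    for i in range(1,n):
        if st[i,4]<60: continue
        q=P[Lb==i]; t=q[q[:,2]>q[:,2].max()-4]; c=(q[:,:2].min(0)+q[:,:2].max(0))/2
        cc,rad=cv2.minEnclosingCircle(q[:,:2].astype(np.float32)); v=np.array(cc)-ctr
        print(nm,st[i,4],'zmax',q[:,2].max().round(),'circle',np.round(cc,1),round(rad,1),'r',np.hypot(*v).round(1),'ang',(np.degrees(np.arctan2(v[1],v[0]))%360).round(1))
E
python3 k.py; python3 see.py
```

```text
time: 25.4
tool_pos: [478.0, 305.2, 106.4]
tcp_rot: [-178.3, -49.1, 33.3]
ft_force: [-0.7, 0.1, -0.0]
finger_gap: 69.9
grip_force: 0.0
25.4 [20.4, -23.5, 142.99, 43.48, 16.82, 39.17] [478.  305.2 106.4] [-178.3  -49.1   33.3] [-0.7  0.1 -0. ] 69.87086541136733 0.0
lever 878 zmax 74.0 circle [481.4 303.6] 7.0 r 99.7 ang 226.1
adj 753 zmax 73.0 circle [527.3 414.6] 7.4 r 45.6 ang 120.6
```

Run:
```python
from chk import *
run([(479,302,75,0),(479,302,54,0)],20)
```

```text
beta 49.1 psi 35.7 y.z -0.02
[479. 302.  75.   0.] err 0.14 step 11.0 clr 25.0 [198. 147. 387.] q [ 20 -17 143  61  14  21] shift [-2.4  0.4  2. ]
[479. 302.  54.   0.] err 0.05 step 9.0 clr 31.0 [191. 135. 384.] q [ 20 -13 143  78  12   3] shift [-4.   0.5  3.3]
```

```bash
python3 -m crank '[[-0.8,0.1,0.7,0,5.5],[-1.6,0.3,1.4,0,5],[-2.4,0.4,2,0,4.5],[-3.2,0.4,2.6,0,4],[-4,0.5,3.3,0,3],[-4,0.5,3.3,0,2],[-4,0.5,3.3,0,2],[-4,0.5,3.3,0,2]]' 30; python3 k.py
cat > arc.py <<'E'
# disp of a handle from angle a0 along arc radius r, plus offset off (mm, tool y), in tool axes (cm)
from chk import *
import sys
def arc(r,a0,angs,off=0,ctr=(550.5,375.4),frm=None):
    s=sense(); T=R.from_euler('xyz',s['tcp_rot'],degrees=True).as_matrix(); c=np.array(ctr)
    P=lambda a: c+r*np.array([np.cos(np.radians(a)),np.sin(np.radians(a))])
    h0=P(a0); print('handle in tool now (mm)',(T.T@(np.r_[h0,50]-s['tool_pos'])).round(1))
    for a in angs:
        d=np.r_[P(a)-h0,0]; print(a,(T.T@d/10+[0,off/10,0]).round(2), (s['tool_pos']+d).round())
    return [tuple(np.r_[s['tool_pos']+np.r_[P(a)-h0,0]+T@[0,off,0],0]) for a in angs]
E
python3 - <<'E'
from arc import *
W=arc(100,226,(231,236,241,246,251,256,261),4); run(W,20)
E
```

```text
time: 26.25
tool_pos: [479.1, 301.5, 54.7]
tcp_rot: [-178.2, -49.2, 33.3]
ft_force: [0.4, -0.5, 0.1]
finger_gap: 20.0
grip_force: 0.0
26.25 [19.65, -13.44, 142.77, 78.03, 12.34, 3.19] [479.1 301.5  54.7] [-178.2  -49.2   33.3] [ 0.4 -0.5  0.1] 20.00190291098806 0.0
handle in tool now (mm) [-1.8 -0.4  5.1]
231 [0.15 1.25 0.15] [486. 296.  55.]
236 [0.35 2.07 0.35] [493. 291.  55.]
241 [0.59 2.87 0.6 ] [500. 286.  55.]
246 [0.88 3.63 0.91] [508. 282.  55.]
251 [1.21 4.36 1.27] [516. 279.  55.]
256 [1.57 5.04 1.68] [524. 276.  55.]
261 [1.98 5.67 2.12] [533. 275.  55.]
beta 49.2 psi 35.7 y.z -0.021
[487.94261478 292.4473625   54.6200188    0.        ] err 0.03 step 2.0 clr 27.0 [187. 119. 393.] q [ 17 -13 142  79  14   1] shift [0.1 1.2 0.1]
[494.95536354 287.25820139  54.6200188    0.        ] err 0.01 step 1.0 clr 22.0 [194. 115. 394.] q [ 16 -12 142  79  15   0] shift [0.3 2.1 0.3]
[502.39369187 282.69998793  54.6200188    0.        ] err 0.01 step 1.0 clr 17.0 [201. 112. 394.] q [ 15 -11 141  80  16  -2] shift [0.6 2.9 0.6]
[510.20098958 278.80741288  54.6200188    0.        ] err 0.01 step 1.0 clr 12.0 [191. 106. 410.] q [ 14 -10 140  80  16  -3] shift [0.9 3.6 0.9]
[518.31783844 275.61010109  54.6200188    0.        ] err 0.01 step 1.0 clr 6.0 [200. 104. 410.] q [ 13  -9 139  81  17  -4] shift [1.2 4.4 1.3]
[526.68246433 273.13238602  54.6200188    0.        ] err 0.01 step 1.0 clr -0.0 [208. 103. 410.] q [ 12  -7 138  81  18  -5] shift [1.6 5.  1.7]
[535.23120739 271.39312459  54.6200188    0.        ] err 0.01 step 1.0 clr -5.0 [217. 102. 411.] q [ 12  -6 137  81  18  -6] shift [2.  5.7 2.1]
```

```bash
python3 -m crank '[[0,0.4,0,0,2],[0.1,0.8,0.1,0,2],[0.1,1.2,0.1,0,2],[0.2,1.6,0.2,0,2],[0.3,2.1,0.2,0,2],[0.4,2.5,0.3,0,2],[0.5,2.9,0.4,0,2],[0.6,3.3,0.5,0,2],[0.8,3.6,0.7,0,2],[0.9,4,0.9,0,2],[1.1,4.4,1.1,0,2]]'; python3 k.py; python3 see.py
```

```text
time: 27.35
tool_pos: [517.2, 273.3, 54.1]
tcp_rot: [-178.1, -49.1, 33.2]
ft_force: [-3.1, 3.2, 0.4]
finger_gap: 19.6
grip_force: 1.9
27.35 [12.81, -8.85, 139.09, 80.62, 17.31, -3.95] [517.2 273.3  54.1] [-178.1  -49.1   33.2] [-3.1  3.2  0.4] 19.638500826522606 1.947302296757698
lever 796 zmax 74.0 circle [521.6 280. ] 7.1 r 99.7 ang 253.2
adj 1575 zmax 73.0 circle [527.1 414.8] 7.6 r 45.8 ang 120.7
```

```bash
python3 -m crank '[[0.2,0.4,0.2,0,2],[0.3,0.8,0.4,0,2],[0.5,1.2,0.5,0,2],[0.6,1.5,0.6,0,2],[0.6,1.5,0.6,0,2]]'; python3 k.py; python3 see.py
python3 - <<'E'
from chk import *
q=sense()['joint_pos']; print(clear(q))
s=sense(); p=s['tool_pos']; T=R.from_euler('xyz',s['tcp_rot'],degrees=True).as_matrix()
b=p-T[:,2]*0; 
run([tuple(p+np.array([-30,-22,4]))+(0,),(470,262,62,0),(455,310,70,0),(470,365,70,0),(488,388,62,0),(519,409,58,0)])
E
```

```text
time: 27.9
tool_pos: [532.3, 265.5, 54.0]
tcp_rot: [-178.1, -49.1, 33.1]
ft_force: [-1.5, 3.1, 0.1]
finger_gap: 20.3
grip_force: 1.7
27.9 [10.97, -6.71, 137.23, 80.8, 18.63, -5.39] [532.3 265.5  54. ] [-178.1  -49.1   33.1] [-1.5  3.1  0.1] 20.296371619823688 1.7384040355682373
lever 1101 zmax 73.0 circle [542.3 275.7] 6.9 r 100.0 ang 265.3
adj 1245 zmax 72.0 circle [527.6 414.1] 7.4 r 44.9 ang 120.6
(np.float64(-3.458073742227441), array([214.,  99., 410.]))
beta 49.1 psi 35.6 y.z -0.021
[502.273512   243.40011305  57.96779864   0.        ] err 2.87 step 15.0 clr -9.0 [212.  94. 419.] q [  8  -9 137  66  23   7] shift [-2.1  0.1 -3.1]
[470. 262.  62.   0.] err 4.77 step 17.0 clr -5.0 [213. 122. 412.] q [ 13 -12 137  52  22  25] shift [-2.9 -3.3 -4.5]
[455. 310.  70.   0.] err 4.54 step 14.0 clr 6.0 [216. 150. 399.] q [ 24 -13 137  34  15  50] shift [-1.4 -8.1 -3.8]
[470. 365.  70.   0.] err 0.03 step 20.0 clr 38.0 [179. 189. 385.] q [ 31 -11 138  48   5  41] shift [  1.4 -11.8  -0.5]
[488. 388.  62.   0.] err 0.04 step 9.0 clr 22.0 [188. 200. 398.] q [ 33  -4 134  57   3  32] shift [  2.6 -12.6   2.1]
[519. 409.  58.   0.] err 0.05 step 12.0 clr -3.0 [209. 208. 413.] q [ 33   2 128  69   2  20] shift [  4.7 -12.6   5.2]
```

Run:
```python
from chk import *
p=sense()['tool_pos']
for d in ((0,0,45),(-10,-7,40),(-21,-15,22),(-14,-10,32)):
    print(d); run([tuple(p+d)+(0,),(490,300,98,0),(480,350,98,0),(500,395,98,0),(517,407,98,0),(517,407,60,0)])
```

```text
(0, 0, 45)
beta 49.1 psi 35.6 y.z -0.021
[532.273512   265.40011305  98.96779864   0.        ] err 0.0 step 11.0 clr -14.0 [213. 109. 424.] q [ 11 -15 138  61  21  16] shift [ 3.4 -0.1 -2.9]
[490. 300.  98.   0.] err 0.0 step 8.0 clr 0.0 [211. 125. 408.] q [ 19 -20 142  51  16  31] shift [ 2.2 -5.3 -4. ]
[480. 350.  98.   0.] err 0.01 step 12.0 clr 19.0 [201. 166. 391.] q [ 28 -16 139  35  10  51] shift [  3.5 -10.   -2.4]
[500. 395.  98.   0.] err 0.01 step 10.0 clr 18.0 [195. 218. 398.] q [ 32  -8 132  20   7  70] shift [  6.2 -12.6   0.8]
[517. 407.  98.   0.] err 0.0 step 4.0 clr 6.0 [206. 192. 404.] q [ 33  -4 128  20   7  70] shift [  7.6 -12.6   2.4]
[517. 407.  60.   0.] err 0.05 step 44.0 clr -0.0 [205. 207. 414.] q [ 33   2 128  64   2  26] shift [  4.7 -12.5   4.9]
(-10, -7, 40)
beta 49.1 psi 35.6 y.z -0.021
[522.273512   258.40011305  93.96779864   0.        ] err 0.0 step 10.0 clr -4.0 [224. 106. 406.] q [ 10 -16 140  62  22  14] shift [ 2.2 -0.1 -3.5]
[490. 300.  98.   0.] err 0.0 step 9.0 clr 5.0 [206. 122. 406.] q [ 19 -20 142  51  16  31] shift [ 2.2 -5.3 -4. ]
[480.
[... 1360 characters left out ...]
      ] err 0.03 step 17.0 clr 1.0 [203. 100. 414.] q [ 10 -16 140  64  21  11] shift [ 1.3 -0.  -3.4]
[490. 300.  98.   0.] err 0.01 step 11.0 clr 7.0 [205. 121. 403.] q [ 19 -20 142  51  16  31] shift [ 2.2 -5.3 -4. ]
[480. 350.  98.   0.] err 0.01 step 12.0 clr 19.0 [201. 166. 391.] q [ 28 -16 139  35  10  51] shift [  3.5 -10.   -2.4]
[500. 395.  98.   0.] err 0.01 step 10.0 clr 18.0 [195. 218. 398.] q [ 32  -8 132  20   7  70] shift [  6.2 -12.6   0.8]
[517. 407.  98.   0.] err 0.0 step 4.0 clr 6.0 [206. 192. 404.] q [ 33  -4 128  20   7  70] shift [  7.6 -12.6   2.4]
[517. 407.  60.   0.] err 0.05 step 44.0 clr -0.0 [205. 207. 414.] q [ 33   2 128  64   2  26] shift [  4.7 -12.5   4.9]
```

```bash
python3 -m crank '[[0,-0.2,0,0,3],[0,-0.2,0,0,4.5],[0,-0.1,-0.7,0,5],[0,0,-1.4,0,5],[0,0,-2.2,0,5],[0,0,-3,0,5],[0,0,-3.8,0,5],[0.6,-1.3,-3.9,0,5],[1.2,-2.6,-3.9,0,5],[1.7,-4,-4,0,5],[2.2,-5.3,-4,0,5],[2.6,-6.9,-3.4,0,5],[3.1,-8.5,-2.9,0,5],[3.5,-10,-2.4,0,5],[4.4,-10.9,-1.3,0,5],[5.3,-11.8,-0.2,0,5],[6.2,-12.6,0.8,0,5],[6.2,-12.6,0.8,0,5]]'; python3 k.py; python3 see.py
python3 - <<'E'
from chk import *
run([(510,402,98,0),(521,409.5,90,0),(521,409.5,58,0)],15)
E
```

```text
time: 29.75
tool_pos: [500.5, 396.6, 99.8]
tcp_rot: [-178.2, -49.3, 33.2]
ft_force: [0.2, 0.2, -0.2]
finger_gap: 50.0
grip_force: 0.0
29.75 [32.51, -7.54, 131.55, 19.47, 7.16, 70.2] [500.5 396.6  99.8] [-178.2  -49.3   33.2] [ 0.2  0.2 -0.2] 50.038627951355615 0.0
adj 892 zmax 73.0 circle [527.2 415.3] 7.1 r 46.2 ang 120.3
beta 49.2 psi 35.7 y.z -0.021
[510. 402.  98.   0.] err 0.03 step 2.0 clr 11.0 [205. 224. 399.] q [ 32  -5 130  21   7  69] shift [0.7 0.1 1. ]
[521.  409.5  90.    0. ] err 0.03 step 2.0 clr 5.0 [203. 222. 408.] q [ 33  -2 128  24   6  65] shift [1.  0.1 2.5]
[521.  409.5  58.    0. ] err 0.04 step 26.0 clr -5.0 [213. 207. 413.] q [ 33   3 127  73   2  16] shift [-1.5  0.2  4.6]
```

```bash
python3 -m crank '[[0.7,0.1,1,0,5],[1,0.1,2.5,0,5],[0.6,0.1,2.9,0,5],[0.2,0.1,3.2,0,5],[-0.2,0.1,3.6,0,5],[-0.6,0.1,3.9,0,5],[-0.9,0.1,4.2,0,5],[-1.2,0.1,4.4,0,5],[-1.5,0.1,4.6,0,5],[-1.5,0.1,4.6,0,5],[-1.5,0.1,4.6,0,4]]' 30; python3 k.py; python3 see.py
```

```text
time: 30.9
tool_pos: [520.2, 408.6, 57.2]
tcp_rot: [-178.1, -49.1, 33.1]
ft_force: [0.7, -0.4, 0.0]
finger_gap: 40.4
grip_force: 0.0
30.9 [32.5, 2.74, 127.63, 77.19, 2.4, 12.43] [520.2 408.6  57.2] [-178.1  -49.1   33.1] [ 0.7 -0.4  0. ] 40.357515622471745 0.0
adj 1584 zmax 74.0 circle [527.2 415.2] 7.1 r 46.1 ang 120.4
```

```bash
python3 -m crank '[[0,0,0,0,2.5],[0,0,0,0,1],[0,0,0,0,1],[0,0,0,0,1],[0,0,0,0,1]]' 30
python3 - <<'E'
from arc import *
W=arc(46,120.4,(125,130,135,140,145,150,155,160)); run(W,20)
E
```

```text
time: 31.45
tool_pos: [520.1, 410.3, 57.9]
tcp_rot: [-178.1, -49.2, 33.2]
ft_force: [-4.0, 3.9, 2.8]
finger_gap: 13.0
grip_force: 30.5
handle in tool now (mm) [-0.4  0.3 11.6]
125 [-0.24 -0.01 -0.28] [517. 408.  58.]
130 [-0.5   0.01 -0.58] [514. 406.  58.]
135 [-0.76  0.06 -0.88] [511. 403.  58.]
140 [-1.02  0.15 -1.18] [508. 400.  58.]
145 [-1.26  0.27 -1.47] [506. 397.  58.]
150 [-1.5   0.43 -1.76] [504. 394.  58.]
155 [-1.73  0.62 -2.03] [502. 390.  58.]
160 [-1.95  0.83 -2.28] [500. 386.  58.]
beta 49.2 psi 35.8 y.z -0.022
[517.0101718  408.33106328  57.92950175   0.        ] err 0.0 step 1.0 clr -4.0 [211. 203. 413.] q [ 33   2 128  78   2  12] shift [-0.2 -0.  -0.3]
[513.82645783 405.88811362  57.92950175   0.        ] err 0.01 step 1.0 clr -2.0 [208. 201. 413.] q [ 33   2 129  78   2  12] shift [-0.5  0.  -0.6]
[510.86777594 403.17698117  57.92950175   0.        ] err 0.01 step 1.0 clr -0.0 [205. 198. 413.] q [ 32   1 129  79   3  11] shift [-0.8  0.1 -0.9]
[508.15664349 400.21829928  57.92950175   0.        ] err 0.01 step 1.0 clr 2.0 [202. 195. 414.] q [ 32   0 130  79   3  10] shift [-1.   0.2 -1.2]
[505.71369383 397.03458531  57.92950175   0.        ] err 0.01 step 1.0 clr 3.0 [200. 192. 414.] q [ 32   0 131  80   3  10] shift [-1.3  0.3 -1.5]
[503.5575193  393.65006924  57.92950175   0.        ] err 0.01 step 1.0 clr 5.0 [197. 189. 414.] q [ 32  -1 131  80   3   9] shift [-1.5  0.4 -1.8]
[501.70452967 390.09050928  57.92950175   0.        ] err 0.01 step 1.0 clr 7.0 [195. 186. 414.] q [ 32  -1 132  80   3   8] shift [-1.7  0.6 -2. ]
[500.16882732 386.38299583  57.92950175   0.        ] err 0.0 step 1.0 clr 8.0 [193. 182. 414.] q [ 31  -2 132  81   4   8] shift [-1.9  0.8 -2.3]
```

```bash
python3 -m crank '[[-0.24,0,-0.28,0,1],[-0.5,0,-0.58,0,1],[-0.76,0.06,-0.88,0,1],[-1.02,0.15,-1.18,0,1],[-1.26,0.27,-1.47,0,1],[-1.5,0.43,-1.76,0,1],[-1.73,0.62,-2.03,0,1],[-1.95,0.83,-2.28,0,1],[-1.95,0.83,-2.28,0,1],[-1.95,0.83,-2.28,0,1]]'; python3 k.py; python3 see.py
python3 - <<'E'
import numpy as np,cv2
a=np.load('w2.npz')['a'][:,:,::-1]; cv2.imwrite('pics/w2.png',a)
E
```

```text
time: 32.45
tool_pos: [499.9, 386.4, 57.9]
tcp_rot: [-178.1, -49.2, 33.2]
ft_force: [-7.5, 1.7, 6.5]
finger_gap: 13.0
grip_force: 31.5
32.45 [31.14, -2.02, 132.35, 81.14, 3.55, 7.5] [499.9 386.4  57.9] [-178.1  -49.2   33.2] [-7.5  1.7  6.5] 13.048440839362977 31.464708745479584
adj 405 zmax 74.0 circle [509.3 392.7] 6.2 r 44.7 ang 157.2
```

View pics/w2.png

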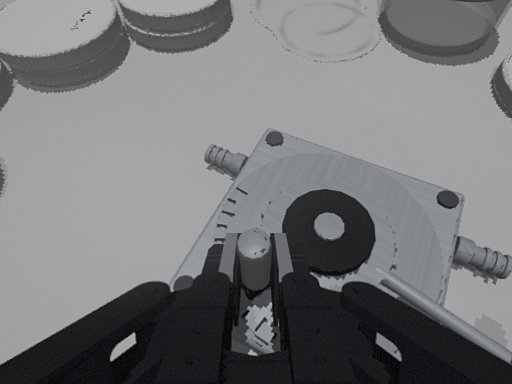

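The view shows the fingers still holding the adjuster handle at (255,245), with the hub at (329,227) and the lever rod swung out to the right at (440,310).

```bash
python3 -m crank '[[0,0,0,0,2],[0,0,0,0,3],[0,0,0,0,4],[0,0,-0.8,0,4],[0,0,-1.6,0,4],[0,0,-2.4,0,4],[0.3,0,-3.2,0,4],[0.8,0,-3.8,0,4],[1.2,0,-4.2,0,4],[1.2,0,-4.2,0,4]]'; python3 k.py; python3 see.py
python3 - <<'E'
from h import *
Z=np.load('w2.npz'); s=dict(tool_pos=Z['pos'],tcp_rot=Z['rot']); C=cam('wrist',s); P=cloud(C,Z['d'])
rr=np.hypot(P[...,0]-550.5,P[...,1]-375.4); an=np.degrees(np.arctan2(P[...,1]-375.4,P[...,0]-550.5))%360
m=(rr>62)&(rr<75)&(P[...,2]>24)&(P[...,2]<34)&(an>140)&(an<180)
print('tooth',m.sum(),np.median(an[m]) if m.any() else '',np.median(P[m],0) if m.any() else '')
from chk import run
run([(478,345,98,0),(490,300,98,0),(511,251,80,0),(535.5,268,55,0)],20)
E
```

```text
time: 33.5
tool_pos: [481.7, 371.3, 95.0]
tcp_rot: [-178.2, -49.2, 33.2]
ft_force: [-0.2, -0.0, 0.0]
finger_gap: 40.0
grip_force: 0.0
33.5 [30.7, -12.52, 136.42, 28.14, 7.86, 60.47] [481.7 371.3  95. ] [-178.2  -49.2   33.2] [-0.2 -0.   0. ] 40.01489587825849 0.0
lever 1364 zmax 73.0 circle [541.9 276.8] 7.3 r 99.0 ang 265.0
adj 941 zmax 73.0 circle [507.1 391.4] 7.1 r 46.3 ang 159.8
tooth 241 159.1738055780298 [487.13438832 399.61237441  30.21100491]
beta 49.2 psi 35.6 y.z -0.021
[478. 345.  98.   0.] err 0.0 step 6.0 clr 26.0 [192. 183. 389.] q [ 27 -17 139  37  11  49] shift [-0.9  2.  -1.6]
[490. 300.  98.   0.] err 0.0 step 8.0 clr 15.0 [207. 144. 392.] q [ 19 -20 142  51  16  30] shift [-1.8  6.3 -2.9]
[511. 251.  80.   0.] err 0.0 step 8.0 clr 8.0 [197.  95. 409.] q [  9 -17 142  67  22   9] shift [-3.8 11.6 -2.5]
[535.5 268.   55.    0. ] err 0.0 step 7.0 clr -5.0 [217. 100. 411.] q [ 11  -6 137  81  18  -5] shift [-3.7 11.6  1.3]
```

```bash
python3 -m crank '[[-0.5,1,-0.8,0,5],[-0.9,2,-1.6,0,5],[-1.2,3.4,-2,0,5],[-1.5,4.8,-2.5,0,5],[-1.8,6.3,-2.9,0,5],[-2.5,8,-2.8,0,5],[-3.1,9.7,-2.7,0,5],[-3.8,11.3,-2.5,0,5],[-3.8,11.3,-1.7,0,5],[-3.8,11.3,-0.9,0,5],[-3.8,11.3,0,0,5],[-3.7,11.3,0.6,0,5],[-3.7,11.3,1.3,0,4],[-3.7,11.3,1.3,0,3],[-3.7,11.3,1.3,0,2],[-3.7,11.3,1.3,0,2],[-3.7,11.3,1.3,0,2]]'; python3 k.py; python3 see.py
python3 - <<'E'
from arc import *
W=arc(100,265,(260,255,250,245,240,235,230,226,224),-4); run(W,20)
E
```

```text
time: 35.25
tool_pos: [532.9, 270.5, 55.1]
tcp_rot: [-178.1, -49.1, 33.2]
ft_force: [0.5, -0.5, 0.1]
finger_gap: 20.0
grip_force: 0.0
35.25 [11.79, -6.51, 136.92, 80.88, 18.03, -4.91] [532.9 270.5  55.1] [-178.1  -49.1   33.2] [ 0.5 -0.5  0.1] 20.02444849870285 0.0
lever 944 zmax 73.0 circle [542.6 275.7] 7.1 r 100.0 ang 265.5
adj 1383 zmax 72.0 circle [507.8 390.4] 7.4 r 45.3 ang 160.7
handle in tool now (mm) [ 2.8  0.9 11.1]
260 [-0.43 -0.98 -0.48] [524. 272.  55.]
255 [-0.83 -1.62 -0.92] [516. 274.  55.]
250 [-1.19 -2.31 -1.32] [507. 276.  55.]
245 [-1.51 -3.04 -1.67] [499. 280.  55.]
240 [-1.79 -3.81 -1.97] [492. 284.  55.]
235 [-2.03 -4.62 -2.21] [484. 288.  55.]
230 [-2.22 -5.45 -2.4 ] [477. 294.  55.]
226 [-2.34 -6.13 -2.52] [472. 298.  55.]
224 [-2.38 -6.47 -2.56] [470. 301.  55.]
beta 49.2 psi 35.6 y.z -0.021
[521.99703169 275.0537158   55.25513267   0.        ] err 0.02 step 2.0 clr 3.0 [203. 104. 411.] q [ 13  -8 138  81  17  -4] shift [-0.4 -1.  -0.5]
[513.47994494 276.94190847  55.25513267   0.        ] err 0.01 step 1.0 clr 10.0 [194. 105. 410.] q [ 14  -9 139  80  17  
[... 369 characters left out ...]
        ] err 0.02 step 2.0 clr 26.0 [187. 115. 393.] q [ 16 -13 142  78  15   1] shift [-1.8 -3.8 -2. ]
[482.00420582 291.61928667  55.25513267   0.        ] err 0.37 step 4.0 clr 28.0 [184. 121. 394.] q [ 18 -13 142  75  14   5] shift [-2.  -4.6 -2.2]
[475.08308849 296.93004679  55.25513267   0.        ] err 0.67 step 4.0 clr 31.0 [180. 126. 395.] q [ 19 -14 142  73  13   8] shift [-2.2 -5.4 -2.4]
[469.89601241 301.60051107  55.25513267   0.        ] err 0.85 step 3.0 clr 32.0 [508. 272.  47.] q [ 21 -14 142  71  12  11] shift [-2.3 -6.1 -2.5]
[467.42786942 304.06865405  55.25513267   0.        ] err 0.92 step 1.0 clr 32.0 [506. 275.  47.] q [ 21 -14 142  70  12  13] shift [-2.4 -6.5 -2.6]
```

```bash
python3 -m crank '[[-0.2,-0.5,-0.2,0,2],[-0.4,-1,-0.4,0,2],[-0.6,-1.3,-0.6,0,2],[-0.8,-1.6,-0.8,0,2],[-1,-2,-1,0,2],[-1.2,-2.3,-1.1,0,2],[-1.3,-2.7,-1.3,0,2],[-1.5,-3,-1.4,0,2],[-1.6,-3.4,-1.5,0,2],[-1.8,-3.8,-1.6,0,2],[-1.9,-4.2,-1.7,0,2],[-2,-4.6,-1.7,0,2],[-2.1,-5,-1.8,0,2],[-2.2,-5.4,-1.8,0,2],[-2.2,-5.7,-1.8,0,2],[-2.2,-6,-1.8,0,2],[-2.2,-6,-1.8,0,2]]'; python3 k.py; python3 see.py
```

```text
time: 37.0
tool_pos: [475.2, 304.7, 51.0]
tcp_rot: [-178.1, -49.1, 33.2]
ft_force: [-0.1, -2.0, 1.0]
finger_gap: 19.7
grip_force: 0.9
37.0 [20.47, -13.05, 142.96, 80.4, 11.62, 1.34] [475.2 304.7  51. ] [-178.1  -49.1   33.2] [-0.1 -2.   1. ] 19.733090622750748 0.8774269558489323
lever 892 zmax 73.0 circle [480.5 304.2] 7.1 r 99.9 ang 225.5
adj 1525 zmax 73.0 circle [507.1 391.2] 7.5 r 46.2 ang 160.0
```

```bash
python3 -m crank '[[0,-0.2,0,0,2],[0,-0.4,0,0,2],[0,-0.4,0,0,2]]'; python3 see.py; python3 -m crank '[[0,0.3,0,0,3],[0,0.3,0,0,5],[0,0.2,-0.1,0,5],[0.6,0.2,-0.6,0,5],[1.2,0.2,-1.1,0,5],[1.9,0.2,-1.6,0,5],[2.6,0.2,-2.2,0,5],[3.2,0.2,-2.7,0,5],[3.6,0.2,-3,0,5],[3.6,0.2,-3,0,5]]'; python3 k.py; python3 see.py
```

```text
time: 37.35
tool_pos: [473.2, 307.6, 51.1]
tcp_rot: [-178.1, -49.1, 33.2]
ft_force: [0.7, -2.9, -0.2]
finger_gap: 20.0
grip_force: 1.5
lever 879 zmax 73.0 circle [477.8 306.7] 7.0 r 100.0 ang 223.4
adj 1496 zmax 73.0 circle [506.6 390.9] 7.5 r 46.6 ang 160.6
time: 38.4
tool_pos: [477.2, 306.4, 99.3]
tcp_rot: [-178.2, -49.2, 33.2]
ft_force: [0.1, 0.0, -0.4]
finger_gap: 50.3
grip_force: 0.0
38.4 [20.68, -22.27, 143.09, 46.35, 15.66, 36.42] [477.2 306.4  99.3] [-178.2  -49.2   33.2] [ 0.1  0.  -0.4] 50.27442091297704 0.0
lever 945 zmax 73.0 circle [478.1 306.9] 7.0 r 99.7 ang 223.4
adj 515 zmax 73.0 circle [507.1 390.6] 6.9 r 46.0 ang 160.7
```

```bash
python3 -m crank '[[0.4,-0.8,-0.4,0,5],[0.8,-1.6,-0.8,0,5],[0.8,-3,-0.8,0,5],[0.8,-4.4,-0.8,0,5],[0.8,-5,-0.8,0,5],[0.8,-5,-0.8,0,5],[0.8,-5,-0.8,0,5],[0.8,-5,-0.8,0,5]]'; python3 k.py; python3 see.py; python3 -c "
from bench import hand_in
print(hand_in())"
```

```text
time: 39.25
tool_pos: [448.0, 346.3, 110.2]
tcp_rot: [-178.1, -49.1, 33.1]
ft_force: [-0.7, 0.4, 0.8]
finger_gap: 50.0
grip_force: 0.0
39.25 [29.88, -24.48, 143.12, 19.43, 13.14, 68.91] [448.  346.3 110.2] [-178.1  -49.1   33.1] [-0.7  0.4  0.8] 50.042009515475435 0.0
adj 729 zmax 73.0 circle [506.9 391.5] 7.1 r 46.4 ang 159.8
the job is handed in; nothing more can be done
None
```

I handed the job in at about 39 s: ring loosened to about 0.69 rad, pointer within about 1° of the index tooth, lever swung back to within about 1° of where I estimate its home stop, and gripper clear. I did not feel the lever hit the stop, and `hand_in()` returned no verdict.

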